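Put the dominoes and cards away in the games chest

ROBOT

A 6-joint arm with a two-finger parallel gripper is mounted at the origin on the work surface. World frame = base frame: x ahead of the robot, y to its left, z up, the work surface at z = 0. Lengths are in m, angles in rad, forces in N, time in s.
With the tool pointing down it reaches from about 0.225 to 0.875 m from the base axis. Payload 3.4 kg.
Tool frame: the origin (TCP) lies midway between the tips of the shut fingers; the grasp point (between the pads) lies 19 mm behind it (env.grasp_offset is the distance from the TCP to the grasp point, in m); z points along the fingers, y is the line along which they close (so a half turn about z gives the same grasp; the last joint's range is limited). The gripper opens to 85 mm and grips with 20 to 120 N. Pads are 22 mm wide; open, the fingers measure 114 mm over their backs; the gripper's body (76 mm by 85 mm) begins 54 mm behind the grasp point. The pads swing forward as they close: fully open they stand 13 mm farther back than shut.
Start: joints at [-1.307, 0.276, 1.505, -0, 1.361, -0.121], TCP at [0.216, -0.533, 0.231] pointing down, gripper open.
Joint ranges: [-2.89, 2.89], [-0.75, 2.08], [0.22, 2.7], [-1.18, 4.32], [0.11, 2.71], [-2.7, 2.7]. Speed limits (rad/s): [2.57, 2.57, 3.14, 3.14, 3.14, 3.14].

INTERFACE

Orientations are given as a unit quaternion [w, x, y, z].
In Python, from cell import env gives the robot as it stands. The module is installed in compiled form; this text tells all that it offers.
- The arm moves only by the tool servo_tool, never from a script. Its argument "commands" is a list of rows, each an object of numbers: "tx", "ty", "tz": the shift along the tool's x, y, z in mm; "spin": the turn about the tool's z in degrees; "hand": the finger opening in mm, from 0 to 85.4. A call has exactly 5 rows; each row shifts and turns the commanded pose from where the row before left it, along the tool's axes as they then stand; what a row does not reach is not made up. A row lasts 1/10 s, in which the tool goes at most 50 mm and 8.59 degrees, less where a joint would pass 70% of its speed; a pose out of reach is approached as far as the arm can. A call with a gripper value outside its range is refused whole. The fingers move at their own pace and stop on an object; "grip_force" is the grip in N (left out, the last holds). Time passes only in rows, so rows that do not move let the fingers close, or fill a call up. It gives the time, the measured TCP pose, the force, the opening and the grip force at its end, in the units of the state.
- env.observe(): the state, without advancing time (a new reading comes with each control period).
- env.capture(name): name is "scene" or "top" or "wrist"; returns the picture (420x560x3 uint8, red, green, blue); there is no depth.
- env.camera_model(name): a dict with "fx", "fy", "cx", "cy" (pixels), "dist" ([k1, k2, p1, p2, k3] as OpenCV has them; the pictures are not rectified), "extrinsics" (4x4, takes a point from world to camera coordinates); the wrist camera has in their place "T_tool_cam" (4x4, takes a point from camera to tool coordinates, whose origin is the TCP and whose axes are the flange's). Camera axes: x right, y up, looking along -z (the intrinsics and any distortion apply to the point x, -y, -z); pixel columns grow to the right and rows downward; lengths in m; the calibration is good to about 2 mm. A picture is of the moment at which its call begins: read the wrist's pose just before it. camera_model takes no time and is no camera call.
- env.finish_job(): hands the job in; it is judged then, once.
The state is a dict: "t": time; "joint_pos": joint angles; "joint_velocities": joint speeds; "tau": joint torques, N m; "ee_pos": TCP position; "orientation": TCP orientation; "force": force on the tool from outside, world axes, zero at the start; "ft_torque": the same for the moment, N m; "grip_width": opening from 0.0 (shut) to 1.0 (fully open); "grip_force": force on a finger pad.
Only numpy, scipy, OpenCV 4.12 (cv2) and the standard library are available. Lean on these libraries where they do the work, as an engineer would, in place of code of your own. Each camera call takes 0.05 s, during which the arm holds its last target. There are 200 camera calls.

TASK

Clear up after games night: pull the chest's drawer right out until it stops, then stack every domino box and every card case lying about on the table squarely on top of the box of its own kind that is already in the drawer, so that you have one neat straight pile of dominoes and one of cards. Finally ease the drawer gently shut until you feel it come fully home, and do not knock about the other things on the table.

Things in the scene. Friction and masses are not known exactly. Their poses are not given: they have to be found in the camera images.
- chest: low wooden one-drawer games chest on the table, 318 mm wide (y; top board 334), 230 mm deep (x), 168 mm high; the drawer front faces the robot. Origin: on the table under the middle of the front face; x points to its back. A chess board and a score pad lie fixed on the rear of its top (up to 24 mm high, from 125 mm behind the front face). The opening over the drawer's floor is 119 mm high
- drawer (a joint): how far the drawer is pulled out towards the robot (along the chest's -x), m: 0 = fully home, 0.190 = fully out against its stop. It starts almost shut (0 to 6 mm out), runs stiffly (about 3 N friction) and stays where it is left
- drawer_handle (a point): centre of the drawer's horizontal brass bar handle: 120 mm long (y), 11 mm thick, its centre 35 mm in front of the drawer front, 135 mm above the table and 33 mm below the chest's top, with posts 51 mm either side of its centre. Axes are the chest's; moves with the drawer
- drawer_floor (a point): centre of the drawer's inner floor, 33 mm above the table; chest's axes; moves with the drawer. Inside 180 (x) by 268 mm (y), a divider 8 mm thick, 30 mm high along x at y = 0 makes two bays 130 mm wide. Side and rear walls stand 44 mm over the floor, the front (16 mm thick, 314 mm wide) 118 mm. When fully out the whole inside is clear of the chest
- domino0: the domino box that is already in the drawer, lying flat in one of the two bays (which one varies), roughly lengthwise. Same size as the other domino boxes. It stays there as the bottom of the domino pile. Origin: centre of its underside; x along its length, z up
- cards0: the card case that is already in the drawer, lying flat in the other bay. Same size as the other card cases. It stays there as the bottom of the card pile. Origin: centre of its underside; x along its length, z up
- domino1: loose domino box on the table (may be absent): flat closed wooden box 160 mm long (x), 60 mm wide (y), 26 mm thick, 0.28 to 0.44 kg, lying right way up. Origin: centre of its underside; x along its length, z up
- domino2: loose domino box on the table (may be absent): flat closed wooden box 160 mm long (x), 60 mm wide (y), 26 mm thick, 0.28 to 0.44 kg, lying right way up. Origin: centre of its underside; x along its length, z up
- domino3: loose domino box on the table (may be absent): flat closed wooden box 160 mm long (x), 60 mm wide (y), 26 mm thick, 0.28 to 0.44 kg, lying right way up. Origin: centre of its underside; x along its length, z up
- cards1: loose playing-card case on the table (may be absent): flat closed rigid plastic case 96 mm long (x), 66 mm wide (y), 22 mm thick, 0.11 to 0.18 kg, lying right way up. Origin: centre of its underside; x along its length, z up
- cards2: loose playing-card case on the table (may be absent): flat closed rigid plastic case 96 mm long (x), 66 mm wide (y), 22 mm thick, 0.11 to 0.18 kg, lying right way up. Origin: centre of its underside; x along its length, z up
- cards3: loose playing-card case on the table (may be absent): flat closed rigid plastic case 96 mm long (x), 66 mm wide (y), 22 mm thick, 0.11 to 0.18 kg, lying right way up. Origin: centre of its underside; x along its length, z up
- mug: bystander: white mug 82 mm across, 95 mm high, handle towards its y. Origin: centre of its underside
- dice_cup: bystander: black dice cup 80 mm across, 95 mm high. Origin: centre of its underside
- remote: bystander: remote control 170 x 45 x 18 mm. Origin: centre of its underside, x along its length
- chess_clock: bystander: wooden chess clock 60 (x) x 150 (y) x 67 mm high. Origin: centre of its underside
- chalk: bystander: cube of cue chalk, 24 mm, among the boxes. Origin: centre of its underside
- snack_bowl: bystander: snack bowl 120 mm across, 50 mm high. Origin: centre of its underside
There are look-alikes about, which are no part of the job. Leave any blue look-alike of the domino2 alone.

How it is judged:
By the outcome, as a careful person would: the job done as asked, in the order asked, and still so for the second after the job is handed in, with the robot touching nothing.
Of domino1, domino2, domino3, cards1, cards2, cards3 only 4 to 6 are there at a start; the rules pass over those that are not, and their reading is None.
At some moment in a run one of domino1, domino2, domino3, cards1, cards2, cards3 may be knocked a few centimetres aside while the robot is not near it.
Once in a run the grip may slacken for a moment while it holds something.
It also fails if it takes over 210 s, if anything falls off the work surface, if the arm or the gripper's body presses on something with over 40 N, if the wrist force passes 120 N, or if a joint passes its speed limit or range.

## Working session

There is one attempt and no reset: what is moved stays moved. The work goes in short steps, Python scripts to look and compute and a tool call to move; the robot and the scene stay as the last step left them, time stands still between calls to the robot, and variables do not carry over. Pictures are saved under pics/ and viewed, at most 14 in all, crops included, and the job is handed in when it is done.

Besides the shell and the picture viewer there is one more tool, called after "Call:" as a command line: name --argument value ..., lists and objects as JSON in quotes. servo_tool: Moves the arm, as the interface text tells. Its arguments: {"type":"object","properties":{"commands":{"type":"array"},"grip_force":{"type":"number"}},"required":["commands"]}

```bash
mkdir -p pics && ls
python3 - <<'E'
from cell import env
import cv2,numpy as np
print(env.observe())
for n in ["scene","top","wrist"]:
    im=env.capture(n); cv2.imwrite(f"pics/{n}0.png",im[...,::-1]); 
    m=env.camera_model(n); print(n,{k:np.round(np.array(v),4).tolist() for k,v in m.items()})
E
```

```text
pics
{'t': 0.0, 'joint_pos': array([-1.30699592e+00,  2.76565374e-01,  1.50615364e+00, -2.41732633e-05,
        1.36064908e+00, -1.20997865e-01]), 'joint_velocities': array([-0.00047275, -0.00131381,  0.00126987,  0.00239905, -0.0003805 ,
       -0.00180172]), 'tau': array([-1.07403688e-03, -4.16776800e+01, -2.45808184e+01, -1.94458653e-04,
        1.09470013e-02, -1.17892375e-05]), 'ee_pos': array([ 0.21568932, -0.53244738,  0.2304484 ]), 'orientation': array([-8.84617918e-04,  9.81547440e-01,  1.91216720e-01, -7.51190758e-05]), 'force': array([-0.46817047,  0.08576503,  0.02985156]), 'ft_torque': array([-0.00116827,  0.01010091,  0.02546282]), 'grip_force': 0.0, 'grip_width': 1.0013866876405244}
scene {'fx': 444.8826, 'fy': 444.8826, 'cx': 280.433, 'cy': 214.8758, 'dist': [-0.0054, 0.0, 0.0, 0.0, 0.0], 'extrinsics': [[-0.2653, 0.9642, 0.001, 0.0701], [-0.9139, -0.2518, 0.3185, 0.453], [0.3073, 0.0836, 0.9479, -1.5168], [0.0, 0.0, 0.0, 1.0]]}
top {'fx': 412.7955, 'fy': 412.7955, 'cx': 274.2893, 'cy': 208.2179, 'dist': [-0.0753, 0.0, 0.0, 0.0, 0.0], 'extrinsics': [[-0.0058, -0.9998, 0.0211, 0.0399], [0.9939, -0.0034, 0.1107, -0.5446], [-0.1106, 0.0217, 0.9936, -1.5609], [0.0, 0.0, 0.0, 1.0]]}
wrist {'fx': 370.2573, 'fy': 370.2573, 'cx': 275.9436, 'cy': 207.8356, 'dist': [0.0037, 0.0, 0.0, 0.0, 0.0], 'T_tool_cam': [[-0.0004, 0.9523, 0.3051, 0.0786], [1.0, 0.0004, -0.0001, 0.0012], [-0.0002, 0.3051, -0.9523, -0.1421], [0.0, 0.0, 0.0, 1.0]]}
```

View pics/top0.png

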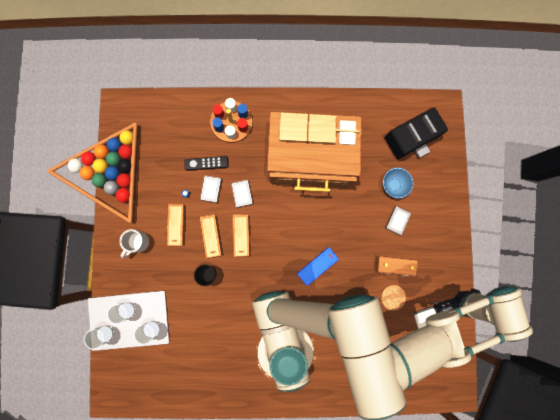

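View pics/scene0.png

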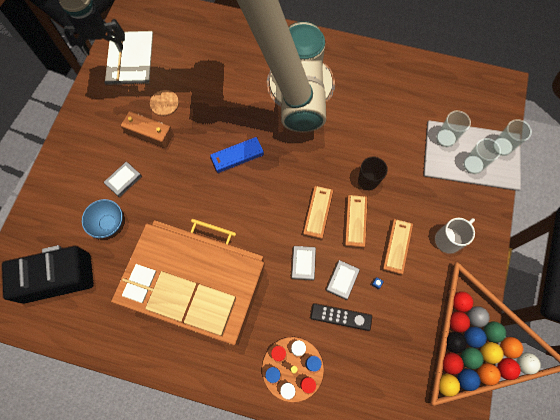

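The top view shows three light-wood domino boxes at (176,225), (210,237) and (241,236), and three white card cases at (211,189), (243,193) and (398,221).
Things that could be mistaken for them:
- the blue domino box at (318,266)
- the orange chess clock at (398,266)
- the white score pad at (348,132) and the pale boards at (300,127), both on the chest top
- the white notepad at (430,315)
- the remote at (206,163)

The drawer handle is at (312,185). I'll check this choice in one close crop and measure.

```bash
cat > h.py <<'E'
from cell import env
import cv2,numpy as np
from scipy.spatial.transform import Rotation as R
def obs():
    o=env.observe(); q=o['orientation']; o['R']=R.from_quat([q[1],q[2],q[3],q[0]]).as_matrix(); return o
def shot(n,save=None):
    o=obs(); im=env.capture(n)[...,::-1].copy()
    if save: cv2.imwrite(f'pics/{save}.png',im)
    return im,cam(n,o)
def cam(n,o):
    m=env.camera_model(n); K=np.array([[m['fx'],0,m['cx']],[0,m['fy'],m['cy']],[0,0,1]]); F=np.diag([1,-1,-1.])
    if n=='wrist':
        T=np.array(m['T_tool_cam']); Rw=o['R']@T[:3,:3]@F; C=o['R']@T[:3,3]+o['ee_pos']
    else:
        E=np.array(m['extrinsics']); Rw=E[:3,:3].T@F; C=-E[:3,:3].T@E[:3,3]
    return K,np.array(m['dist'],float),Rw,C
def cast(c,px,z):
    K,d,Rw,C=c; u=cv2.undistortPoints(np.array(px,float).reshape(-1,1,2),K,d).reshape(-1,2)
    r=np.c_[u,np.ones(len(u))]@Rw.T; return (C+r*((z-C[2])/r[:,2])[:,None])[:,:2]
def proj(c,P):
    K,d,Rw,C=c; return cv2.projectPoints((np.array(P,float).reshape(-1,3)-C)@Rw,np.zeros(3),np.zeros(3),K,d)[0].reshape(-1,2)
def mask(im,kind):
    h=cv2.cvtColor(im,cv2.COLOR_BGR2HSV)
    if kind=='d': m=cv2.inRange(h,(14,60,150),(30,190,255))
    else: m=cv2.inRange(h,(0,0,130),(179,60,255))
    return cv2.morphologyEx(m,cv2.MORPH_CLOSE,np.ones((3,3)))
def rects(im,c,kind,z,amin=2500):
    """rectangles on plane z: centre, yaw of long side (deg), size (mm), pixel"""
    out=[]
    for k in cv2.findContours(mask(im,kind),cv2.RETR_EXTERNAL,cv2.CHAIN_APPROX_NONE)[0]:
        if len(k)<20: continue
        p=cast(c,k,z).astype(np.float32)*1000
        (x,y),(w,h),a=cv2.minAreaRect(p)
        if w*h<amin: continue
        if w<h: w,h,a=h,w,a+90
        out.append((round(x,1),round(y,1),round((a+90)%180-90,1),round(w),round(h),k.reshape(-1,2).mean(0).round().tolist()))
    return out
E
python3 - <<'E'
from h import *
im=cv2.imread('pics/top0.png'); c=cam('top',obs())
for k,z in (('d',.026),('c',.022)):
    print(k); [print(r) for r in rects(im,c,k,z) if r[3]<260]
print('handle z.135',cast(c,[[296,180],[329,180],[296,190],[329,190],[312,190]],.135))
print('chest top corners',cast(c,[[270,180],[361,180]],.168)); print('blue',cast(c,[[298,272],[318,250],[337,258],[305,284]],.026))
a=cv2.resize(im[150:290,155:295],None,fx=4,fy=4,interpolation=2); b=cv2.resize(im[160:300,368:418],None,fx=4,fy=4,interpolation=2)
cv2.imwrite('pics/crop1.png',np.hstack([a,b]))
E
```

```text
d
(4.7, -568.4, -69.9, 254, 205, [436.0, 350.0])
(138.1, -746.7, -71.0, 110, 26, [475.0, 310.0])
(90.5, 80.9, 21.2, 215, 55, [263.0, 330.0])
(115.6, -891.0, 15.4, 188, 132, [512.0, 313.0])
(202.9, -413.2, -64.3, 87, 83, [393.0, 297.0])
(324.3, -437.5, 88.3, 138, 50, [395.0, 263.0])
(442.8, 167.3, 2.3, 155, 56, [240.0, 235.0])
(439.0, 284.6, 9.4, 157, 56, [210.0, 236.0])
(482.0, 422.0, -0.9, 155, 56, [175.0, 225.0])
(534.6, 645.3, -78.5, 116, 91, [121.0, 210.0])
(841.4, 616.0, 58.0, 117, 96, [127.0, 135.0])
c
(120.3, -544.0, -71.5, 86, 58, [424.0, 317.0])
(411.9, 589.2, 1.8, 103, 86, [130.0, 243.0])
(496.5, -447.2, -26.5, 95, 66, [398.0, 220.0])
(605.3, 164.2, 11.2, 96, 66, [242.0, 193.0])
(623.1, 286.1, -9.3, 96, 65, [210.0, 189.0])
(686.9, 799.8, 58.7, 189, 95, [77.0, 176.0])
(849.5, -254.7, -1.9, 95, 64, [347.0, 132.0])
handle z.135 [[ 0.63587084 -0.03973286]
 [ 0.63575213 -0.16014189]
 [ 0.59914603 -0.03928994]
 [ 0.59892305 -0.15934461]
 [ 0.59903001 -0.09739628]]
chest top corners [[ 0.63005872  0.05504779]
 [ 0.62976483 -0.27004031]]
blue [[ 0.30039372 -0.05160341]
 [ 0.38341877 -0.12937499]
 [ 0.3522954  -0.20207672]
 [ 0.25486562 -0.07778817]]
```

View pics/crop1.png

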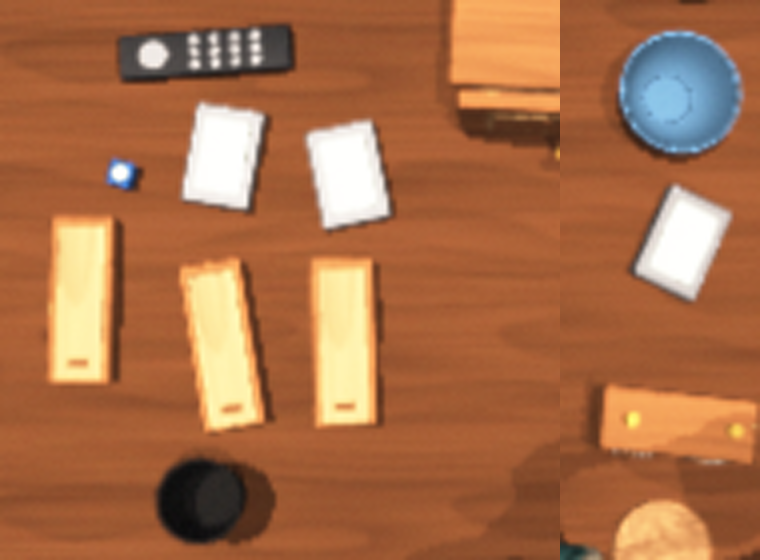

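The crop confirms the choice: three wooden domino boxes, two white card cases beside them and one by the blue bowl. The orange chess clock (two brass knobs) is different, and the chalk is the small blue cube. Next I move over the handle.

Call:
servo_tool --commands '[{"spin":-8.5,"tz":-9},{"spin":-8.5,"tz":-9},{"spin":-8.5,"tz":-9},{"spin":-8.5,"tz":-9},{"spin":-8.5,"tz":-9}]'

```text
$.commands[0]: bad value
```

Call:
servo_tool --commands '[{"spin":-8.5,"tz":-9},{"spin":-8.5,"tz":-9},{"spin":-8.5,"tz":-9},{"tx":30,"ty":26},{"tx":34,"ty":30}]'

```text
$.commands[0]: bad value
```

Call:
servo_tool --commands '[{"tx":34,"ty":30},{"tx":34,"ty":30},{"tx":34,"ty":30},{"tx":34,"ty":30},{"tx":34,"ty":30}]'

```text
$.commands[0]: bad value
```

Call:
servo_tool --commands '[{"tx":34,"ty":30},{"tx":34,"ty":30},{"tx":34,"ty":30},{"tx":34,"ty":30},{"tx":34,"ty":30}]'

```text
$.commands[0]: bad value
```

Call:
servo_tool --commands '[{"tx":34,"ty":30},{"tx":4,"ty":0},{"tx":0},{"tx":0},{"hand":30}]'

```text
$.commands[0]: bad value
```

```bash
cat >> h.py <<'E'
def pose():
    o=obs(); x=o['R'][:,0]; return dict(t=round(o['t'],2),p=(o['ee_pos']*1000).round(1).tolist(),yaw=round(float(np.degrees(np.arctan2(x[1],x[0]))),2),tilt=round(float(np.degrees(np.arccos(-o['R'][2,2]))),2),F=o['force'].round(1).tolist(),w=round(o['grip_width']*85.4,1),gf=round(float(o['grip_force']),1),j=o['joint_pos'].round(2).tolist())
def go(x,y,z,yaw=None):
    """mm,deg: spin to do first, then tx,ty,tz in the turned tool axes"""
    p=pose(); yaw=p['yaw'] if yaw is None else yaw; s=(p['yaw']-yaw+180)%360-180; a=np.radians(yaw)
    d=np.array([x,y,z])-p['p']; print(p); print('spin %.1f tx %.1f ty %.1f tz %.1f'%(s,d[0]*np.cos(a)+d[1]*np.sin(a),d[0]*np.sin(a)-d[1]*np.cos(a),-d[2]))
E
python3 - <<'E'
from h import *
print(pose())
im,c=shot('wrist','w1')
E
```

```text
{'t': 0.15, 'p': [215.7, -532.6, 230.6], 'yaw': 22.05, 'tilt': 0.08, 'F': [-0.1, 0.4, 0.5], 'w': 85.5, 'gf': 0.0, 'j': [-1.31, 0.28, 1.51, 0.0, 1.36, -0.12]}
```

View pics/w1.png

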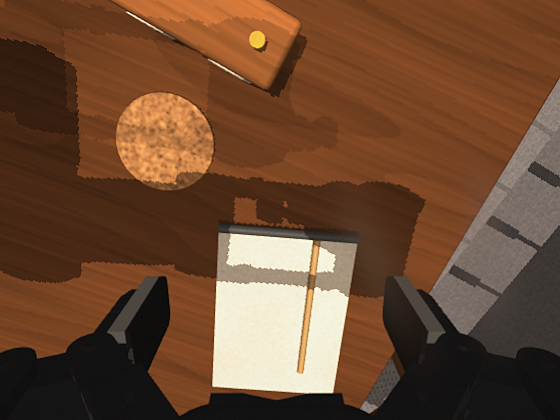

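The first calls were refused; every row probably needs all its keys. (The picture shows the start view, with the notepad at (285,310).) I'll try again with full rows.

Call:
servo_tool --commands '[{"tx":0,"ty":0,"tz":-9,"spin":-8.5,"hand":85},{"tx":0,"ty":0,"tz":-9,"spin":-8.5,"hand":85},{"tx":0,"ty":0,"tz":-9,"spin":-8.5,"hand":85},{"tx":0,"ty":0,"tz":-9,"spin":-8.5,"hand":85},{"tx":0,"ty":0,"tz":-9,"spin":-8.5,"hand":85}]'

```text
t: 0.7
ee_pos: [0.2158, -0.5328, 0.2764]
orientation: [-0.0, 0.844, 0.537, 0.0]
force: [0.2, -0.2, -0.3]
grip_width: 0.997
grip_force: 0.0
```

Call:
servo_tool --commands '[{"tx":0,"ty":0,"tz":-9,"spin":-8.4,"hand":85},{"tx":0,"ty":0,"tz":-9,"spin":-8.4,"hand":85},{"tx":0,"ty":0,"tz":-9,"spin":-8.4,"hand":85},{"tx":30,"ty":26,"tz":0,"spin":0,"hand":85},{"tx":34,"ty":30,"tz":0,"spin":0,"hand":85}]'

```text
t: 1.2
ee_pos: [0.272, -0.4696, 0.303]
orientation: [0.0, 0.71, 0.704, -0.0]
force: [1.2, -0.6, -0.5]
grip_width: 0.996
grip_force: 0.0
```

Call:
servo_tool --commands '[{"tx":34,"ty":30,"tz":0,"spin":0,"hand":85},{"tx":34,"ty":30,"tz":0,"spin":0,"hand":85},{"tx":34,"ty":30,"tz":0,"spin":0,"hand":85},{"tx":34,"ty":30,"tz":0,"spin":0,"hand":85},{"tx":34,"ty":30,"tz":0,"spin":0,"hand":85}]'

```text
t: 1.7
ee_pos: [0.4237, -0.2983, 0.3033]
orientation: [0.0, 0.709, 0.705, -0.0]
force: [0.6, -1.3, -0.5]
grip_width: 0.989
grip_force: 0.0
```

Call:
servo_tool --commands '[{"tx":34,"ty":30,"tz":0,"spin":0,"hand":85},{"tx":34,"ty":30,"tz":0,"spin":0,"hand":85},{"tx":34,"ty":30,"tz":0,"spin":0,"hand":85},{"tx":34,"ty":30,"tz":0,"spin":0,"hand":85},{"tx":34,"ty":30,"tz":0,"spin":0,"hand":30}]'

```text
t: 2.2
ee_pos: [0.5745, -0.1289, 0.3032]
orientation: [0.0, 0.709, 0.706, -0.0]
force: [-0.1, 0.5, 0.6]
grip_width: 0.847
grip_force: 0.0
```

Call:
servo_tool --commands '[{"tx":34,"ty":30,"tz":0,"spin":0,"hand":30},{"tx":4,"ty":0,"tz":0,"spin":0,"hand":30},{"tx":0,"ty":0,"tz":0,"spin":0,"hand":30},{"tx":0,"ty":0,"tz":0,"spin":0,"hand":30},{"tx":0,"ty":0,"tz":0,"spin":0,"hand":30}]'

```text
t: 2.7
ee_pos: [0.603, -0.0939, 0.3035]
orientation: [0.0, 0.709, 0.705, -0.0]
force: [0.3, 0.0, 0.2]
grip_width: 0.35
grip_force: 0.0
```

Run:
```python
from h import *
print(pose())
im,c=shot('wrist','w2')
```

```text
{'t': 2.7, 'p': [603.0, -93.9, 303.5], 'yaw': 89.65, 'tilt': 0.04, 'F': [0.3, 0.0, 0.2], 'w': 29.9, 'gf': 0.0, 'j': [-0.27, 0.3, 1.29, -0.0, 1.55, -0.26]}
```

View pics/w2.png

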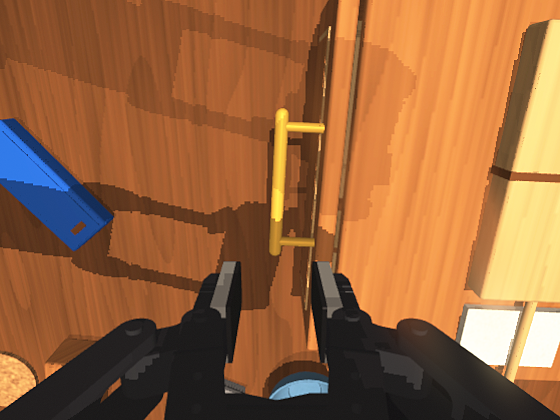

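The wrist view shows the bar from (282,110) to (275,253), its posts running to the drawer front at about x=320, and the blue look-alike at left.

Run:
```python
from h import *
im=cv2.imread('pics/w2.png'); c=cam('wrist',obs())
h=cv2.cvtColor(im,cv2.COLOR_BGR2HSV); m=cv2.inRange(h,(20,150,110),(32,255,255)); m[:, :255]=0; m[:,330:]=0; m[265:]=0
k=max(cv2.findContours(m,0,1)[0],key=cv2.contourArea); print(cv2.boundingRect(k))
# bar axis: per-row leftmost edge
rows=range(125,235,5); e=[]
for r in rows:
    xs=np.where(m[r])[0]; xs=xs[xs<296]; e.append([(xs.min()+xs.max())/2,r])
b=cast(c,e,.138)*1000; print(np.polyfit(b[:,1],b[:,0],1), b.mean(0))
print('ends',cast(c,[[282,108],[275,255]],.138)*1000,'posts',cast(c,[[305,127],[298,241]],.135)*1000)
print('top board edge',cast(c,[[357,20],[355,60],[336,250]],.168)*1000)
```

```text
(272, 109, 53, 113)Traceback (most recent call last):
  File "<stdin>", line 8, in <module>
    return umr_minimum(a, axis, None, out, keepdims, initial, where)
ValueError: zero-size array to reduction operation minimum which has no identity
```

Run:
```python
from h import *
im=cv2.imread('pics/w2.png'); c=cam('wrist',obs())
h=cv2.cvtColor(im,cv2.COLOR_BGR2HSV); m=cv2.inRange(h,(18,120,80),(34,255,255)); m[:, :255]=0; m[:,330:]=0; m[265:]=0
e=[]
for r in range(125,240,5):
    xs=np.where(m[r])[0]; xs=xs[xs<296]
    if len(xs)>4: e.append([(xs.min()+xs.max())/2,r])
b=cast(c,e,.138)*1000; print(len(e),np.polyfit(b[:,1],b[:,0],1), b.mean(0))
print('ends',cast(c,[[282,108],[275,255]],.138)*1000,'posts',cast(c,[[305,127],[298,241]],.135)*1000)
print('top board edge',cast(c,[[357,20],[355,60],[336,250]],.168)*1000)
```

```text
23 [7.18069868e-02 6.12540677e+02] [605.97492521 -91.43610722]
ends [[ 609.20393009  -31.34121152]
 [ 602.62594635 -160.60447009]] posts [[ 628.16797859  -46.72943542]
 [ 623.58551903 -148.23735863]]
top board edge [[ 659.56795599   27.26967609]
 [ 659.71092265    2.10033861]
 [ 652.69689984 -142.42663401]]
```

Run:
```python
from h import *
l=cv2.createLineSegmentDetector()
for f,n,box in (('top0','top',(265,105,365,190)),('w2','wrist',(300,0,400,330))):
    im=cv2.imread(f'pics/{f}.png',0); c=cam(n,obs())
    for s in l.detect(im)[0].reshape(-1,4):
        if np.hypot(*(s[2:]-s[:2]))>45 and box[0]<s[0]<box[2] and box[1]<s[1]<box[3] :
            p=cast(c,s.reshape(2,2),.168)*1000; d=p[1]-p[0]
            print(n,s.round(1),p.round(0).tolist(),round(np.degrees(np.arctan2(d[1],d[0]))%90,2))
```

```text
top [300.5 178.2 354.4 180.9] [[636.0, -53.0], [626.0, -246.0]] 87.01
top [269.8 113.1 266.8 168.2] [[876.0, 55.0], [673.0, 66.0]] 86.8
top [353.1 176.7 270.6 172.2] [[642.0, -242.0], [658.0, 53.0]] 86.82
wrist [322.5 120.7 330.7  26.8] [[638.0, -39.0], [642.0, 23.0]] 86.72
wrist [307.8 308.2 311.6 248.1] [[631.0, -197.0], [633.0, -141.0]] 87.95
wrist [308.5 248.1 303.7 308.1] [[630.0, -141.0], [627.0, -197.0]] 86.9
wrist [315.  171.8 309.9 235.7] [[634.0, -77.0], [631.0, -130.0]] 86.95
wrist [326.5  34.4 319.3 120.7] [[639.0, 19.0], [636.0, -39.0]] 86.83
wrist [337.8 185.7 358.4   0.4] [[652.0, -88.0], [660.0, 39.0]] 86.4
wrist [312.8 235.7 319.8 150.6] [[633.0, -130.0], [637.0, -61.0]] 86.98
wrist [3.387e+02 3.000e-01 3.151e+02 2.596e+02] [[647.0, 39.0], [636.0, -151.0]] 86.75
wrist [363.8  43.2 338.  269.5] [[665.0, 13.0], [655.0, -160.0]] 86.69
wrist [342.2 195.7 359.4  38. ] [[656.0, -96.0], [662.0, 16.0]] 86.76
```

Call:
servo_tool --commands '[{"tx":-3,"ty":2.5,"tz":30,"spin":2.8,"hand":26},{"tx":0,"ty":0,"tz":40,"spin":0,"hand":26},{"tx":0,"ty":0,"tz":40,"spin":0,"hand":26},{"tx":0,"ty":0,"tz":20,"spin":0,"hand":26},{"tx":0,"ty":0,"tz":15,"spin":0,"hand":26}]'

```text
t: 3.25
ee_pos: [0.6046, -0.0967, 0.1564]
orientation: [-0.001, 0.726, 0.687, -0.001]
force: [-0.5, 0.2, 0.5]
grip_width: 0.303
grip_force: 0.0
```

Call:
servo_tool --commands '[{"tx":0,"ty":0,"tz":10,"spin":0,"hand":26},{"tx":0,"ty":0,"tz":10,"spin":0,"hand":26},{"tx":0,"ty":0,"tz":8,"spin":0,"hand":26},{"tx":0,"ty":0,"tz":7,"spin":0,"hand":26},{"tx":0,"ty":0,"tz":0,"spin":0,"hand":26}]'

```text
t: 3.75
ee_pos: [0.6058, -0.0956, 0.1226]
orientation: [-0.001, 0.726, 0.688, -0.0]
force: [-0.5, 0.3, -0.0]
grip_width: 0.306
grip_force: 0.0
```

Call:
servo_tool --commands '[{"tx":0,"ty":0,"tz":0,"spin":0,"hand":0},{"tx":0,"ty":0,"tz":0,"spin":0,"hand":0},{"tx":0,"ty":0,"tz":0,"spin":0,"hand":0},{"tx":0,"ty":0,"tz":0,"spin":0,"hand":0},{"tx":0,"ty":0,"tz":0,"spin":0,"hand":0}]' --grip_force 40

```text
t: 4.25
ee_pos: [0.6059, -0.0957, 0.1236]
orientation: [-0.0, 0.726, 0.688, -0.0]
force: [-2.2, -0.4, 1.9]
grip_width: 0.107
grip_force: 39.1
```

Call:
servo_tool --commands '[{"tx":0,"ty":-8,"tz":0,"spin":0,"hand":0},{"tx":0,"ty":-15,"tz":0,"spin":0,"hand":0},{"tx":0,"ty":-18,"tz":0,"spin":0,"hand":0},{"tx":0,"ty":-18,"tz":0,"spin":0,"hand":0},{"tx":0,"ty":-18,"tz":0,"spin":0,"hand":0}]'

```text
t: 4.75
ee_pos: [0.5311, -0.0915, 0.1236]
orientation: [0.002, 0.726, 0.688, 0.002]
force: [4.5, 0.2, -2.8]
grip_width: 0.106
grip_force: 39.5
```

Call:
servo_tool --commands '[{"tx":0,"ty":-18,"tz":0,"spin":0,"hand":0},{"tx":0,"ty":-18,"tz":0,"spin":0,"hand":0},{"tx":0,"ty":-18,"tz":0,"spin":0,"hand":0},{"tx":0,"ty":-18,"tz":0,"spin":0,"hand":0},{"tx":0,"ty":-15,"tz":0,"spin":0,"hand":0}]'

```text
t: 5.25
ee_pos: [0.4432, -0.0866, 0.1236]
orientation: [0.001, 0.726, 0.688, 0.002]
force: [4.5, 3.0, -2.5]
grip_width: 0.109
grip_force: 39.6
```

Call:
servo_tool --commands '[{"tx":0,"ty":-8,"tz":0,"spin":0,"hand":0},{"tx":0,"ty":-4,"tz":0,"spin":0,"hand":0},{"tx":0,"ty":-3,"tz":0,"spin":0,"hand":0},{"tx":0,"ty":-3,"tz":0,"spin":0,"hand":0},{"tx":0,"ty":-3,"tz":0,"spin":0,"hand":0}]'

```text
t: 5.75
ee_pos: [0.4225, -0.0855, 0.1236]
orientation: [0.0, 0.726, 0.688, 0.001]
force: [2.7, 3.5, 0.1]
grip_width: 0.108
grip_force: 39.9
```

Call:
servo_tool --commands '[{"tx":0,"ty":-1.5,"tz":0,"spin":0,"hand":0},{"tx":0,"ty":-1.5,"tz":0,"spin":0,"hand":0},{"tx":0,"ty":-1.5,"tz":0,"spin":0,"hand":0},{"tx":0,"ty":-1,"tz":0,"spin":0,"hand":0},{"tx":0,"ty":-1,"tz":0,"spin":0,"hand":0}]'

```text
t: 6.25
ee_pos: [0.4163, -0.0852, 0.1236]
orientation: [0.0, 0.726, 0.688, 0.001]
force: [6.1, 4.9, -1.0]
grip_width: 0.106
grip_force: 39.7
```

Call:
servo_tool --commands '[{"tx":0,"ty":-1,"tz":0,"spin":0,"hand":0},{"tx":0,"ty":-1,"tz":0,"spin":0,"hand":0},{"tx":0,"ty":-1,"tz":0,"spin":0,"hand":0},{"tx":0,"ty":0,"tz":0,"spin":0,"hand":0},{"tx":0,"ty":0,"tz":0,"spin":0,"hand":0}]'

```text
t: 6.75
ee_pos: [0.4164, -0.0852, 0.1236]
orientation: [0.003, 0.726, 0.687, 0.003]
force: [11.8, 4.9, -5.7]
grip_width: 0.107
grip_force: 39.3
```

Call:
servo_tool --commands '[{"tx":0,"ty":3,"tz":0,"spin":0,"hand":26},{"tx":0,"ty":0,"tz":0,"spin":0,"hand":26},{"tx":0,"ty":0,"tz":0,"spin":0,"hand":26},{"tx":0,"ty":0,"tz":-5,"spin":0,"hand":26},{"tx":0,"ty":0,"tz":-25,"spin":0,"hand":26}]'

```text
t: 7.25
ee_pos: [0.4126, -0.085, 0.1518]
orientation: [-0.003, 0.726, 0.688, -0.002]
force: [1.2, -1.4, 0.6]
grip_width: 0.309
grip_force: 0.0
```

Call:
servo_tool --commands '[{"tx":0,"ty":0,"tz":-45,"spin":0,"hand":70},{"tx":0,"ty":0,"tz":-45,"spin":0,"hand":70},{"tx":-10,"ty":40,"tz":-25,"spin":0,"hand":70},{"tx":-10,"ty":40,"tz":-25,"spin":0,"hand":70},{"tx":-10,"ty":40,"tz":-25,"spin":0,"hand":70}]'

```text
t: 7.75
ee_pos: [0.5338, -0.1223, 0.3205]
orientation: [0.001, 0.726, 0.688, -0.0]
force: [-0.1, -0.2, -0.3]
grip_width: 0.822
grip_force: 0.0
```

Call:
servo_tool --commands '[{"tx":-10,"ty":20,"tz":-25,"spin":0,"hand":70},{"tx":0,"ty":0,"tz":0,"spin":0,"hand":70},{"tx":0,"ty":0,"tz":0,"spin":0,"hand":70},{"tx":0,"ty":0,"tz":0,"spin":0,"hand":70},{"tx":0,"ty":0,"tz":0,"spin":0,"hand":70}]'

```text
t: 8.25
ee_pos: [0.551, -0.1322, 0.3425]
orientation: [-0.001, 0.726, 0.688, -0.001]
force: [0.8, -0.1, 0.6]
grip_width: 0.822
grip_force: 0.0
```

Run:
```python
from h import *
print(pose())
im,c=shot('wrist','w3')
print('d',rects(im,c,'d',.059)); print('c',rects(im,c,'c',.055))
```

```text
{'t': 8.25, 'p': [551.0, -132.2, 342.5], 'yaw': 86.95, 'tilt': 0.14, 'F': [0.8, -0.1, 0.6], 'w': 70.2, 'gf': 0.0, 'j': [-0.36, 0.22, 1.31, -0.0, 1.61, -0.31]}
d [(240.0, -354.0, -0.5, 79, 33, [56.0, 334.0]), (859.1, -312.1, -30.4, 83, 37, [521.0, 285.0]), (862.5, -162.9, -80.0, 142, 34, [550.0, 171.0]), (402.7, -93.3, 86.8, 158, 46, [133.0, 126.0]), (561.6, -106.5, 86.8, 276, 197, [303.0, 138.0])]
c [(503.6, -417.5, -26.1, 88, 60, [253.0, 361.0]), (875.4, -284.8, 87.1, 79, 64, [535.0, 265.0]), (564.6, -20.3, -5.7, 94, 64, [283.0, 53.0])]
```

View pics/w3.png

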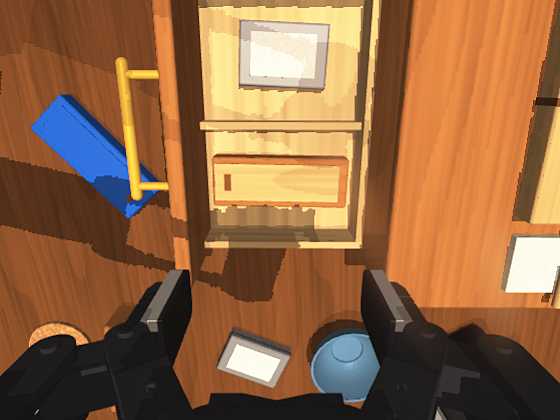

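The drawer is fully out. cards0 lies in the +y bay at about (283,55) and domino0 in the -y bay, its top spanning roughly (214,156) to (347,206).

Run:
```python
from h import *
im=cv2.imread('pics/w3.png'); c=cam('wrist',obs())
h=cv2.cvtColor(im,cv2.COLOR_BGR2HSV)
for p in [(160,158),(180,280),(203,300),(165,300),(180,214),(214,300),(180,345),(215,300)]: print(p,h[p])
cors=[[215,156],[346,155],[347,206],[216,208]]
p=cast(c,cors,.059)*1000; print(p.round(1), cv2.minAreaRect(p.astype(np.float32)))
l=cv2.createLineSegmentDetector()
for s in l.detect(cv2.cvtColor(im,6))[0].reshape(-1,4):
    if np.hypot(*(s[2:]-s[:2]))>30 and 200<s[0]<360 and 140<s[1]<220:
        p=cast(c,s.reshape(2,2),.059)*1000; d=p[1]-p[0]; print(s.round(1),p.round(1).tolist(),round(np.degrees(np.arctan2(d[1],d[0])),1))
print('divider ends',cast(c,[[200,126],[362,126]],.063)*1000)
```

```text
(160, 158) [ 12 179 145]
(180, 280) [ 19 135 246]
(203, 300) [ 13 181 237]
(165, 300) [ 20 135 254]
(180, 214) [ 13 168 209]
(214, 300) [ 16 135 182]
(180, 345) [ 13 173 230]
(215, 300) [ 16 135 181]
[[ 481.6 -124.8]
 [ 632.7 -131.7]
 [ 634.2 -193.6]
 [ 476.2 -187.8]] ((556.3828735351562, -159.1761932373047), (63.08658218383789, 158.0784454345703), 87.87671661376953)
[210.7 152.8 310.6 154.6] [[477.0, -120.9], [592.0, -129.1]] -4.1
[311.8 154.7 344.4 155.4] [[593.4, -129.3], [630.9, -132.1]] -4.3
[213.8 164.3 215.2 198.1] [[479.1, -134.5], [476.5, -175.4]] -93.6
[275.6 164.4 215.6 163.3] [[551.0, -138.4], [481.4, -133.4]] 175.9
[345.7 159.3 214.4 156.7] [[632.4, -136.7], [480.8, -125.6]] 175.8
[348.3 160.7 345.  205.7] [[635.4, -138.6], [631.8, -193.1]] -93.7
[345.6 166.3 304.3 165.2] [[632.3, -144.9], [584.3, -141.2]] 175.5
[248.1 201.1 328.1 201.4] [[515.6, -181.1], [611.6, -186.7]] -3.3
[212.6 201.9 210.9 159.3] [[473.0, -179.9], [476.4, -128.4]] 86.2
[341.9 207.6 303.1 206.3] [[628.1, -195.4], [581.4, -191.2]] 174.9
[336.8 201.8 338.8 168.1] [[622.0, -187.7], [624.5, -146.7]] 86.6
[321.9 174.  284.4 173.9] [[604.6, -152.6], [560.7, -150.1]] 176.8
divider ends [[469.03733249 -89.75545944]
 [649.70574103 -99.41507944]]
```

Call:
servo_tool --commands '[{"tx":0,"ty":0,"tz":0,"spin":-8.1,"hand":75},{"tx":0,"ty":0,"tz":0,"spin":-8.1,"hand":75},{"tx":0,"ty":0,"tz":0,"spin":-8.1,"hand":75},{"tx":0,"ty":0,"tz":0,"spin":-8.1,"hand":75},{"tx":0,"ty":0,"tz":0,"spin":-8.1,"hand":75}]'

```text
t: 8.8
ee_pos: [0.5518, -0.1325, 0.343]
orientation: [-0.0, 0.44, 0.898, -0.0]
force: [0.0, -0.3, 0.0]
grip_width: 0.88
grip_force: 0.0
```

Call:
servo_tool --commands '[{"tx":0,"ty":0,"tz":0,"spin":-8.1,"hand":75},{"tx":0,"ty":0,"tz":0,"spin":-8.1,"hand":75},{"tx":0,"ty":0,"tz":0,"spin":-8.1,"hand":75},{"tx":0,"ty":0,"tz":0,"spin":-8.1,"hand":75},{"tx":0,"ty":0,"tz":0,"spin":-8.1,"hand":75}]'

```text
t: 9.3
ee_pos: [0.5518, -0.1325, 0.343]
orientation: [-0.0, 0.102, 0.995, 0.0]
force: [-0.5, -0.6, -0.2]
grip_width: 0.877
grip_force: 0.0
```

Call:
servo_tool --commands '[{"tx":0,"ty":0,"tz":0,"spin":-8.1,"hand":75},{"tx":-2,"ty":32,"tz":0,"spin":0,"hand":75},{"tx":0,"ty":0,"tz":0,"spin":0,"hand":75},{"tx":0,"ty":0,"tz":0,"spin":0,"hand":75},{"tx":0,"ty":0,"tz":0,"spin":0,"hand":75}]'

```text
t: 9.8
ee_pos: [0.5564, -0.1014, 0.3432]
orientation: [-0.0, 0.035, 0.999, -0.0]
force: [0.3, 0.4, -0.7]
grip_width: 0.875
grip_force: 0.0
```

```bash
cat >> h.py <<'E'
def rim(im,c,z,near,r=45,lo=(8,160,110),hi=(15,255,255)):
    """box outlined by a darker orange rim, near a world point (mm), top plane z"""
    h=cv2.cvtColor(im,cv2.COLOR_BGR2HSV); m=cv2.inRange(h,lo,hi)
    ys,xs=np.nonzero(m); p=cast(c,np.c_[xs,ys],z)*1000
    return p
E
python3 - <<'E'
from h import *
print(pose())
im,c=shot('wrist','w4')
print('c',rects(im,c,'c',.055))
h=cv2.cvtColor(im,cv2.COLOR_BGR2HSV); m=cv2.inRange(h,(9,160,120),(15,255,255))
n,L,st,ce=cv2.connectedComponentsWithStats(m)
for i in range(1,n):
    if st[i,4]>150:
        ys,xs=np.nonzero(L==i); print(st[i],cv2.minAreaRect((cast(c,np.c_[xs,ys],.059)*1000).astype(np.float32)))
cv2.imwrite('pics/w4b.png',np.hstack([im,cv2.cvtColor(m,8)])[:, 0:1120][::1,::1][:, :])
cv2.imwrite('pics/w4c.png',cv2.resize(np.vstack([im,cv2.cvtColor(m,8)]),None,fx=.71,fy=.71))
E
```

```text
{'t': 9.8, 'p': [556.4, -101.4, 343.2], 'yaw': 176.04, 'tilt': 0.04, 'F': [0.3, 0.4, -0.7], 'w': 74.7, 'gf': 0.0, 'j': [-0.3, 0.22, 1.31, -0.0, 1.61, -1.8]}
c [(597.8, 144.7, 11.3, 87, 60, [486.0, 177.0]), (563.9, -20.6, -5.3, 94, 64, [346.0, 158.0]), (506.0, -401.0, -16.9, 90, 28, [10.0, 129.0])]
[    0     0   471   340 49657] ((493.6236572265625, -237.82269287109375), (348.5173034667969, 665.732177734375), 33.116455078125)
[229   0 111   6 465] ((395.582763671875, -83.12386322021484), (112.88320922851562, 4.563074111938477), 86.0381851196289)
[  397     0   163   357 29000] ((642.5553588867188, 131.65676879882812), (467.51123046875, 203.06149291992188), 9.099451065063477)
[129  80  20  14 199] ((466.1636657714844, -247.40382385253906), (20.407827377319336, 13.518256187438965), 85.3801498413086)
[ 197   89   57  136 1947] ((553.823974609375, -160.09788513183594), (59.44107437133789, 157.67259216308594), 85.93728637695312)
[360 244  30  14 306] ((680.4021606445312, 12.99145221710205), (37.49272918701172, 17.794925689697266), 86.05549621582031)
[  165   282   223   122 18786] ((795.84912109375, -129.85385131835938), (195.38543701171875, 306.52825927734375), 7.0304412841796875)
[ 77 411  29   9 165] ((916.1180419921875, -401.1184997558594), (41.807594299316406, 15.030303001403809), 85.92375183105469)
[447 411  24   9 151] ((953.3284301757812, 139.67066955566406), (34.37150955200195, 15.017807960510254), 86.20733642578125)
```

View pics/w4c.png

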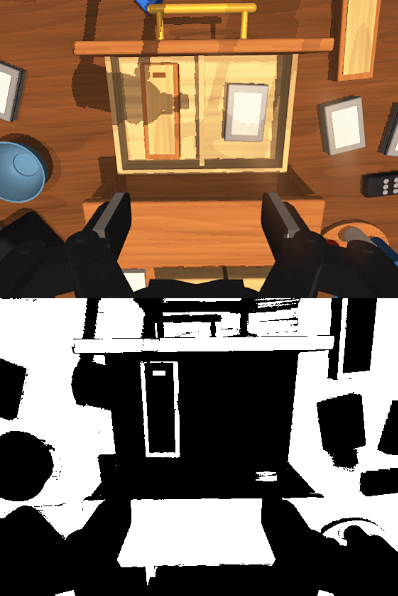

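Call:
servo_tool --commands '[{"tx":0,"ty":0,"tz":0,"spin":-6.3,"hand":80},{"tx":14.5,"ty":39,"tz":0,"spin":0,"hand":80},{"tx":14.5,"ty":39,"tz":0,"spin":0,"hand":80},{"tx":14.5,"ty":39,"tz":0,"spin":0,"hand":80},{"tx":14.5,"ty":39,"tz":23,"spin":0,"hand":80}]'

```text
t: 10.35
ee_pos: [0.4938, 0.0529, 0.3227]
orientation: [0.004, -0.02, 1.0, -0.0]
force: [0.8, 0.2, 0.1]
grip_width: 0.934
grip_force: 0.0
```

Call:
servo_tool --commands '[{"tx":14.5,"ty":39,"tz":35,"spin":0,"hand":80},{"tx":14.5,"ty":39,"tz":35,"spin":0,"hand":80},{"tx":14.5,"ty":39,"tz":0,"spin":0,"hand":80},{"tx":0,"ty":0,"tz":0,"spin":0,"hand":80},{"tx":0,"ty":0,"tz":0,"spin":0,"hand":80}]'

```text
t: 10.85
ee_pos: [0.4469, 0.1614, 0.2561]
orientation: [0.0, -0.021, 1.0, -0.0]
force: [0.6, 0.1, -0.2]
grip_width: 0.94
grip_force: 0.0
```

```bash
cat >> h.py <<'E'
def near(kind,z,save=None,amin=2500,maxd=120):
    """rect of that kind nearest the TCP, and the move onto it"""
    im,c=shot('wrist',save); p=pose()['p']
    r=[q for q in rects(im,c,kind,z,amin)]; r=[q for q in r if np.hypot(q[0]-p[0],q[1]-p[1])<maxd]
    for q in sorted(r,key=lambda q:np.hypot(q[0]-p[0],q[1]-p[1])): print(kind,q)
    return r
E
python3 - <<'E'
from h import *
r=near('d',.026,'w5',maxd=200); q=min(r,key=lambda q:abs(q[0]-443)+abs(q[1]-167)); go(q[0],q[1],2,q[2]+180)
E
```

```text
d (444.8, 167.7, -1.7, 156, 53, [286.0, 157.0])
d (442.0, 284.8, 11.4, 155, 50, [398.0, 164.0])
{'t': 10.9, 'p': [447.5, 160.9, 256.3], 'yaw': -177.64, 'tilt': 0.09, 'F': [0.1, -0.7, 0.2], 'w': 80.1, 'gf': 0.0, 'j': [0.2, 0.11, 1.66, -0.0, 1.37, -1.41]}
spin 4.1 tx 2.9 ty 6.7 tz 254.3
```

Run:
```python
from h import *
im=cv2.imread('pics/w5.png'); m=mask(im,'d'); h=cv2.cvtColor(im,cv2.COLOR_BGR2HSV); m2=cv2.inRange(h,(16,60,90),(30,200,255))
print(h[157,286],h[110,286],h[157,330],h[60:250:20,286].tolist(), h[157,240:340:8].tolist())
cv2.imwrite('pics/w5b.png',np.vstack([im[:300],np.hstack([cv2.cvtColor(x[:300],8)[::1,::1] for x in (m,)])]))
```

```text
[ 25 111 255] [ 24 110 255] [ 12 176 168] [[11, 179, 144], [12, 175, 157], [12, 171, 215], [24, 114, 254], [19, 136, 254], [23, 120, 255], [17, 138, 236], [17, 139, 236], [18, 138, 236], [11, 179, 141]] [[12, 175, 86], [12, 167, 75], [12, 178, 145], [16, 140, 140], [15, 139, 130], [16, 144, 181], [23, 116, 254], [22, 124, 252], [26, 107, 255], [12, 181, 223], [11, 177, 163], [12, 176, 168], [12, 176, 170]]
```

View pics/w5b.png

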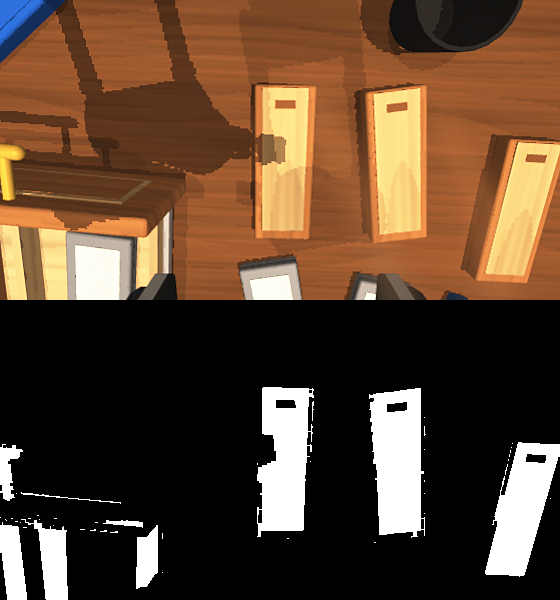

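The three wooden boxes show at (286,160), (397,163) and (515,210). The mask keeps only the pale lid, and a finger's shadow cuts into it at (270,148), so I'll widen the mask for shadow.

```bash
sed -i "s/(14,60,150),(30,190,255))/(14,60,95),(30,158,255)); m=cv2.morphologyEx(m,cv2.MORPH_OPEN,np.ones((5,5)))/" h.py
python3 - <<'E'
from h import *
im=cv2.imread('pics/w5.png'); c=cam('wrist',obs())
for q in rects(im,c,'d',.026): print(q)
go(444.2,167.5,2,182)
E
```

```text
(611.1, -86.6, -10.4, 179, 124, [42.0, 294.0])
(484.5, 420.2, -1.0, 147, 46, [522.0, 208.0])
(439.7, 283.7, 9.4, 147, 45, [398.0, 161.0])
(442.0, 167.5, 1.7, 146, 45, [284.0, 158.0])
{'t': 10.9, 'p': [447.5, 160.9, 256.3], 'yaw': -177.64, 'tilt': 0.09, 'F': [0.1, -0.7, 0.2], 'w': 80.1, 'gf': 0.0, 'j': [0.2, 0.11, 1.66, -0.0, 1.37, -1.41]}
spin 0.4 tx 3.1 ty 6.7 tz 254.3
```

Call:
servo_tool --commands '[{"tx":5.5,"ty":6.5,"tz":45,"spin":0.6,"hand":80},{"tx":0,"ty":0,"tz":45,"spin":0,"hand":80},{"tx":0,"ty":0,"tz":45,"spin":0,"hand":80},{"tx":0,"ty":0,"tz":45,"spin":0,"hand":80},{"tx":0,"ty":0,"tz":30,"spin":0,"hand":80}]'

```text
t: 11.4
ee_pos: [0.4411, 0.1657, 0.0437]
orientation: [-0.001, -0.014, 1.0, -0.0]
force: [-1.5, 0.6, 0.6]
grip_width: 0.937
grip_force: 0.0
```

Call:
servo_tool --commands '[{"tx":0,"ty":0,"tz":15,"spin":0,"hand":80},{"tx":0,"ty":0,"tz":13,"spin":0,"hand":80},{"tx":0,"ty":0,"tz":9,"spin":0,"hand":80},{"tx":0,"ty":0,"tz":6,"spin":0,"hand":80},{"tx":0,"ty":0,"tz":0,"spin":0,"hand":70}]'

```text
t: 11.9
ee_pos: [0.4415, 0.1669, 0.0026]
orientation: [-0.0, -0.015, 1.0, -0.0]
force: [-1.3, -0.7, 0.0]
grip_width: 0.824
grip_force: 0.0
```

Call:
servo_tool --commands '[{"tx":0,"ty":0,"tz":0,"spin":0,"hand":60},{"tx":0,"ty":0,"tz":0,"spin":0,"hand":40},{"tx":0,"ty":0,"tz":0,"spin":0,"hand":40},{"tx":0,"ty":0,"tz":0,"spin":0,"hand":40},{"tx":0,"ty":0,"tz":0,"spin":0,"hand":40}]' --grip_force 80

```text
t: 12.4
ee_pos: [0.4419, 0.1678, 0.0041]
orientation: [0.001, -0.015, 1.0, 0.0]
force: [-0.7, -0.0, 5.1]
grip_width: 0.684
grip_force: 86.6
```

Call:
servo_tool --commands '[{"tx":0,"ty":0,"tz":-15,"spin":0,"hand":40},{"tx":0,"ty":0,"tz":-40,"spin":0,"hand":40},{"tx":0,"ty":0,"tz":-45,"spin":0,"hand":40},{"tx":0,"ty":0,"tz":-45,"spin":0,"hand":40},{"tx":0,"ty":0,"tz":-45,"spin":0,"hand":40}]'

```text
t: 12.9
ee_pos: [0.4403, 0.1673, 0.1946]
orientation: [-0.0, -0.015, 1.0, -0.0]
force: [0.6, -0.5, -3.3]
grip_width: 0.678
grip_force: 87.4
```

Call:
servo_tool --commands '[{"tx":0,"ty":0,"tz":-20,"spin":5.8,"hand":40},{"tx":-15,"ty":-35,"tz":0,"spin":0,"hand":40},{"tx":-17,"ty":-40,"tz":0,"spin":0,"hand":40},{"tx":-17,"ty":-40,"tz":0,"spin":0,"hand":40},{"tx":-17,"ty":-40,"tz":0,"spin":0,"hand":40}]'

```text
t: 13.4
ee_pos: [0.4957, 0.007, 0.2129]
orientation: [-0.0, 0.035, 0.999, -0.0]
force: [1.9, 1.0, -3.3]
grip_width: 0.68
grip_force: 87.5
```

Call:
servo_tool --commands '[{"tx":-17,"ty":-40,"tz":0,"spin":0,"hand":40},{"tx":-17,"ty":-40,"tz":0,"spin":0,"hand":40},{"tx":-17,"ty":-40,"tz":0,"spin":0,"hand":40},{"tx":-14,"ty":-30,"tz":0,"spin":0,"hand":40},{"tx":-4,"ty":-14,"tz":0,"spin":0,"hand":40}]'

```text
t: 13.9
ee_pos: [0.554, -0.1634, 0.2123]
orientation: [0.0, 0.036, 0.999, -0.001]
force: [-0.7, -0.0, -2.5]
grip_width: 0.682
grip_force: 87.5
```

Call:
servo_tool --commands '[{"tx":0,"ty":0,"tz":0,"spin":0,"hand":40},{"tx":0,"ty":0,"tz":0,"spin":0,"hand":40},{"tx":0,"ty":0,"tz":0,"spin":0,"hand":40},{"tx":0,"ty":0,"tz":0,"spin":0,"hand":40},{"tx":0,"ty":0,"tz":0,"spin":0,"hand":40}]'

```text
t: 14.4
ee_pos: [0.5531, -0.159, 0.2132]
orientation: [0.0, 0.035, 0.999, 0.0]
force: [0.2, 0.2, -3.4]
grip_width: 0.682
grip_force: 87.5
```

Run:
```python
from h import *
go(553.8,-160.1,64,175.94)
shot('wrist','w6')
```

```text
{'t': 14.4, 'p': [553.1, -159.0, 213.2], 'yaw': 176.03, 'tilt': 0.01, 'F': [0.2, 0.2, -3.4], 'w': 58.2, 'gf': 87.5, 'j': [-0.4, 0.29, 1.53, 0.0, 1.32, -1.9]}
spin 0.1 tx -0.8 ty -1.0 tz 149.2
```

View pics/w6.png

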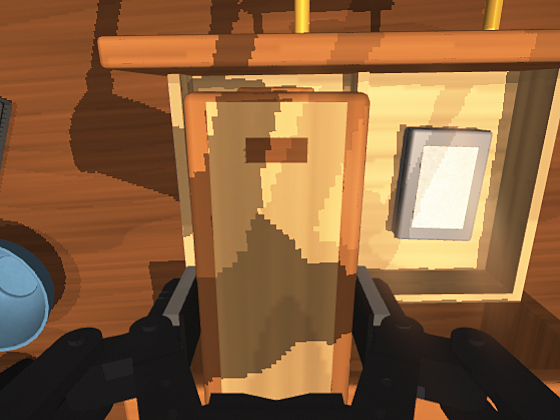

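Call:
servo_tool --commands '[{"tx":-1,"ty":-1,"tz":30,"spin":0,"hand":40},{"tx":0,"ty":0,"tz":35,"spin":0,"hand":40},{"tx":0,"ty":0,"tz":35,"spin":0,"hand":40},{"tx":0,"ty":0,"tz":25,"spin":0,"hand":40},{"tx":0,"ty":0,"tz":12,"spin":0,"hand":40}]'

```text
t: 14.95
ee_pos: [0.5526, -0.1602, 0.0736]
orientation: [-0.002, 0.035, 0.999, 0.001]
force: [0.7, -0.1, -2.8]
grip_width: 0.683
grip_force: 87.4
```

Call:
servo_tool --commands '[{"tx":0,"ty":0,"tz":5,"spin":0,"hand":40},{"tx":0,"ty":0,"tz":3,"spin":0,"hand":40},{"tx":0,"ty":0,"tz":1,"spin":0,"hand":40},{"tx":0,"ty":0,"tz":1,"spin":0,"hand":40},{"tx":0,"ty":0,"tz":0.5,"spin":0,"hand":40}]'

```text
t: 15.45
ee_pos: [0.5548, -0.1615, 0.0663]
orientation: [0.001, 0.035, 0.999, -0.0]
force: [-0.3, -0.4, -2.7]
grip_width: 0.683
grip_force: 87.4
```

Call:
servo_tool --commands '[{"tx":0.5,"ty":1,"tz":1,"spin":0,"hand":40},{"tx":0,"ty":0,"tz":1,"spin":0,"hand":40},{"tx":0,"ty":0,"tz":0.5,"spin":0,"hand":40},{"tx":0,"ty":0,"tz":0,"spin":0,"hand":40},{"tx":0,"ty":0,"tz":0,"spin":0,"hand":40}]'

```text
t: 15.95
ee_pos: [0.5537, -0.1601, 0.0631]
orientation: [-0.0, 0.035, 0.999, 0.0]
force: [-1.0, 0.7, 0.1]
grip_width: 0.683
grip_force: 87.7
```

Call:
servo_tool --commands '[{"tx":0,"ty":0,"tz":0.5,"spin":0,"hand":74},{"tx":0,"ty":0,"tz":0,"spin":0,"hand":74},{"tx":0,"ty":0,"tz":0,"spin":0,"hand":74},{"tx":0,"ty":0,"tz":-8,"spin":0,"hand":74},{"tx":0,"ty":0,"tz":-25,"spin":0,"hand":74}]'

```text
t: 16.45
ee_pos: [0.5521, -0.1595, 0.0941]
orientation: [-0.002, 0.035, 0.999, 0.001]
force: [-0.8, 0.1, 0.1]
grip_width: 0.865
grip_force: 0.0
```

Call:
servo_tool --commands '[{"tx":0,"ty":0,"tz":-40,"spin":0,"hand":74},{"tx":0,"ty":5,"tz":-45,"spin":0,"hand":74},{"tx":0,"ty":20,"tz":-45,"spin":0,"hand":74},{"tx":0,"ty":20,"tz":-45,"spin":0,"hand":74},{"tx":0,"ty":15,"tz":-45,"spin":0,"hand":74}]'

```text
t: 16.95
ee_pos: [0.5577, -0.0992, 0.3183]
orientation: [0.001, 0.035, 0.999, -0.0]
force: [0.7, 0.0, -0.9]
grip_width: 0.867
grip_force: 0.0
```

Call:
servo_tool --commands '[{"tx":0,"ty":0,"tz":0,"spin":0,"hand":80},{"tx":0,"ty":0,"tz":0,"spin":0,"hand":80},{"tx":0,"ty":0,"tz":0,"spin":0,"hand":80},{"tx":0,"ty":0,"tz":0,"spin":0,"hand":80},{"tx":0,"ty":0,"tz":0,"spin":0,"hand":80}]'

```text
t: 17.45
ee_pos: [0.5574, -0.1006, 0.3138]
orientation: [-0.001, 0.036, 0.999, 0.0]
force: [-0.1, 0.6, 0.4]
grip_width: 0.936
grip_force: 0.0
```

```bash
python3 - <<'E'
import re
s=open('h.py').read(); i=s.index('def rim'); j=s.index('def near')
s=s[:i]+'''def pile(im,c,z,near,kind='d'):
    """top box of a pile in the drawer near a world point (mm): dominoes by their orange rim"""
    h=cv2.cvtColor(im,cv2.COLOR_BGR2HSV); m=cv2.inRange(h,(9,160,110),(15,255,255))
    n,L,st,_=cv2.connectedComponentsWithStats(m)
    for i in range(1,n):
        if st[i,4]<300: continue
        ys,xs=np.nonzero(L==i); (x,y),(w,hh),a=cv2.minAreaRect((cast(c,np.c_[xs,ys],z)*1000).astype(np.float32))
        if np.hypot(x-near[0],y-near[1])<60 and max(w,hh)<230: print('pile',round(x,1),round(y,1),round(w),round(hh),round(a,2),st[i].tolist())
'''+s[j:]
open('h.py','w').write(s)
E
python3 - <<'E'
from h import *
print(pose()); im,c=shot('wrist','w7'); pile(im,c,.085,(554,-160)); print(rects(im,c,'c',.055))
im=cv2.imread('pics/w7.png'); [print(q) for q in rects(im,c,'d',.085) if abs(q[0]-554)<60 and abs(q[1]+160)<60]
im,c=shot('top','top1')
for k,z in (('d',.026),('c',.022)):
    [print(k,r) for r in rects(im,c,k,z) if r[3]<200 and 380<r[0]<700 and (r[1]>100 or r[1]<-350)]
E
```

```text
{'t': 17.45, 'p': [557.4, -100.6, 313.8], 'yaw': 175.91, 'tilt': 0.17, 'F': [-0.1, 0.6, 0.4], 'w': 79.9, 'gf': 0.0, 'j': [-0.3, 0.23, 1.37, -0.0, 1.55, -1.8]}
pile 555.4 -159.0 62 160 85.88 [184, 89, 68, 156, 2907]
[(597.3, 143.5, 11.5, 86, 59, [498.0, 182.0]), (564.1, -20.6, -5.9, 94, 64, [351.0, 166.0])]
d (438.0, 284.3, 9.4, 151, 52, [210.0, 237.0])
d (482.0, 421.3, 1.0, 147, 50, [175.0, 226.0])
c (411.9, 589.2, 1.8, 103, 86, [130.0, 243.0])
c (496.4, -447.4, -26.8, 95, 66, [398.0, 221.0])
c (605.3, 164.6, 11.2, 96, 65, [241.0, 193.0])
c (623.1, 286.2, -9.6, 95, 65, [210.0, 189.0])
c (686.9, 799.8, 58.7, 189, 95, [77.0, 176.0])
```

Call:
servo_tool --commands '[{"tx":0,"ty":0,"tz":0,"spin":-6.7,"hand":80},{"tx":0,"ty":0,"tz":0,"spin":-6.7,"hand":80},{"tx":6,"ty":35,"tz":0,"spin":0,"hand":80},{"tx":6,"ty":42,"tz":0,"spin":0,"hand":80},{"tx":6,"ty":42,"tz":0,"spin":0,"hand":80}]'

```text
t: 18.05
ee_pos: [0.5205, 0.0149, 0.3148]
orientation: [-0.0, -0.081, 0.997, 0.0]
force: [1.0, -0.0, -0.2]
grip_width: 0.94
grip_force: 0.0
```

Call:
servo_tool --commands '[{"tx":6,"ty":42,"tz":0,"spin":0,"hand":80},{"tx":6,"ty":42,"tz":0,"spin":0,"hand":80},{"tx":6,"ty":42,"tz":0,"spin":0,"hand":80},{"tx":6,"ty":42,"tz":0,"spin":0,"hand":80},{"tx":6,"ty":42,"tz":20,"spin":0,"hand":80}]'

```text
t: 18.55
ee_pos: [0.4581, 0.2184, 0.2974]
orientation: [0.003, -0.081, 0.997, 0.001]
force: [0.7, 0.5, 0.3]
grip_width: 0.935
grip_force: 0.0
```

Call:
servo_tool --commands '[{"tx":6,"ty":42,"tz":20,"spin":0,"hand":80},{"tx":0,"ty":28,"tz":18,"spin":0,"hand":80},{"tx":0,"ty":0,"tz":0,"spin":0,"hand":80},{"tx":0,"ty":0,"tz":0,"spin":0,"hand":80},{"tx":0,"ty":0,"tz":0,"spin":0,"hand":80}]'

```text
t: 19.05
ee_pos: [0.4406, 0.2839, 0.2579]
orientation: [0.001, -0.081, 0.997, -0.0]
force: [-0.0, 0.2, 0.2]
grip_width: 0.935
grip_force: 0.0
```

Run:
```python
from h import *
r=near('d',.026,'w8',maxd=220); q=min(r,key=lambda q:abs(q[0]-439)+abs(q[1]-284)); go(q[0],q[1],4,q[2]+180)
```

```text
d (439.0, 284.2, 9.5, 146, 45, [278.0, 161.0])
d (483.5, 420.9, -0.6, 147, 45, [396.0, 221.0])
{'t': 19.1, 'p': [440.7, 283.8, 258.1], 'yaw': -170.73, 'tilt': 0.08, 'F': [0.2, 0.1, 1.4], 'w': 79.9, 'gf': 0.0, 'j': [0.44, 0.18, 1.56, -0.0, 1.39, -1.29]}
spin -0.2 tx 1.6 ty 0.7 tz 254.1
```

Call:
servo_tool --commands '[{"tx":1.5,"ty":0.5,"tz":45,"spin":0,"hand":80},{"tx":0,"ty":0,"tz":45,"spin":0,"hand":80},{"tx":0,"ty":0,"tz":45,"spin":0,"hand":80},{"tx":0,"ty":0,"tz":45,"spin":0,"hand":80},{"tx":0,"ty":0,"tz":30,"spin":0,"hand":80}]'

```text
t: 19.6
ee_pos: [0.4381, 0.2832, 0.0455]
orientation: [-0.001, -0.08, 0.997, -0.0]
force: [-0.3, 0.6, 0.3]
grip_width: 0.936
grip_force: 0.0
```

Call:
servo_tool --commands '[{"tx":0,"ty":0,"tz":15,"spin":0,"hand":80},{"tx":0,"ty":0,"tz":13,"spin":0,"hand":80},{"tx":0,"ty":0,"tz":9,"spin":0,"hand":80},{"tx":0,"ty":0,"tz":6,"spin":0,"hand":80},{"tx":0,"ty":0,"tz":0,"spin":0,"hand":70}]'

```text
t: 20.1
ee_pos: [0.4386, 0.2844, 0.0043]
orientation: [-0.0, -0.081, 0.997, -0.0]
force: [0.8, -0.2, 0.2]
grip_width: 0.82
grip_force: 0.0
```

Call:
servo_tool --commands '[{"tx":0,"ty":0,"tz":0,"spin":0,"hand":60},{"tx":0,"ty":0,"tz":0,"spin":0,"hand":40},{"tx":0,"ty":0,"tz":0,"spin":0,"hand":40},{"tx":0,"ty":0,"tz":0,"spin":0,"hand":40},{"tx":0,"ty":0,"tz":0,"spin":0,"hand":40}]' --grip_force 80

```text
t: 20.6
ee_pos: [0.439, 0.2852, 0.0057]
orientation: [0.001, -0.081, 0.997, 0.0]
force: [-1.3, -0.7, 6.9]
grip_width: 0.678
grip_force: 87.0
```

Run:
```python
from h import *
go(554,-160,215,175.95)
```

```text
{'t': 20.6, 'p': [439.0, 285.2, 5.7], 'yaw': -170.66, 'tilt': 0.12, 'F': [-1.3, -0.7, 6.9], 'w': 57.9, 'gf': 87.0, 'j': [0.44, 0.43, 1.92, -0.0, 0.79, -1.29]}
spin 13.4 tx -146.2 ty -436.0 tz -209.3
```

Call:
servo_tool --commands '[{"tx":0,"ty":0,"tz":-15,"spin":0,"hand":40},{"tx":0,"ty":0,"tz":-40,"spin":0,"hand":40},{"tx":0,"ty":0,"tz":-45,"spin":0,"hand":40},{"tx":0,"ty":0,"tz":-45,"spin":0,"hand":40},{"tx":0,"ty":0,"tz":-45,"spin":0,"hand":40}]'

```text
t: 21.1
ee_pos: [0.4376, 0.2845, 0.1959]
orientation: [-0.0, -0.082, 0.997, -0.0]
force: [1.5, 0.6, -4.0]
grip_width: 0.679
grip_force: 87.6
```

Call:
servo_tool --commands '[{"tx":0,"ty":0,"tz":-10,"spin":6.7,"hand":40},{"tx":0,"ty":0,"tz":-10,"spin":6.7,"hand":40},{"tx":-10,"ty":-30,"tz":0,"spin":0,"hand":40},{"tx":-14,"ty":-42,"tz":0,"spin":0,"hand":40},{"tx":-14,"ty":-42,"tz":0,"spin":0,"hand":40}]'

```text
t: 21.6
ee_pos: [0.4677, 0.1675, 0.2142]
orientation: [-0.0, 0.034, 0.999, -0.0]
force: [0.2, -0.1, -4.1]
grip_width: 0.682
grip_force: 87.7
```

Call:
servo_tool --commands '[{"tx":-14,"ty":-42,"tz":0,"spin":0,"hand":40},{"tx":-14,"ty":-42,"tz":0,"spin":0,"hand":40},{"tx":-14,"ty":-42,"tz":0,"spin":0,"hand":40},{"tx":-14,"ty":-42,"tz":0,"spin":0,"hand":40},{"tx":-14,"ty":-42,"tz":0,"spin":0,"hand":40}]'

```text
t: 22.1
ee_pos: [0.5227, -0.0476, 0.2141]
orientation: [-0.0, 0.035, 0.999, 0.0]
force: [1.3, 0.3, -3.5]
grip_width: 0.678
grip_force: 87.7
```

Call:
servo_tool --commands '[{"tx":-14,"ty":-42,"tz":0,"spin":0,"hand":40},{"tx":-14,"ty":-42,"tz":0,"spin":0,"hand":40},{"tx":-10,"ty":-28,"tz":0,"spin":0,"hand":40},{"tx":0,"ty":0,"tz":0,"spin":0,"hand":40},{"tx":0,"ty":0,"tz":0,"spin":0,"hand":40}]'

```text
t: 22.6
ee_pos: [0.5525, -0.1606, 0.2136]
orientation: [-0.001, 0.036, 0.999, 0.001]
force: [-0.7, 0.1, -4.1]
grip_width: 0.683
grip_force: 87.8
```

Run:
```python
from h import *
go(554,-160,91,175.95); im,c=shot('wrist','w9')
h=cv2.cvtColor(im,cv2.COLOR_BGR2HSV); l=cv2.createLineSegmentDetector()
for f in ('w6','w9'):
    for s in l.detect(cv2.imread(f'pics/{f}.png',0))[0].reshape(-1,4):
        if np.hypot(*(s[2:]-s[:2]))>60 and 170<s[0]<390 and 80<s[1]<260 and abs(s[2]-s[0])<40: print(f,s.round())
    im=cv2.imread(f'pics/{f}.png'); col=cv2.cvtColor(im,cv2.COLOR_BGR2HSV)[60:140,270]; print(col[20:50,0].tolist())
```

```text
{'t': 22.6, 'p': [552.5, -160.6, 213.6], 'yaw': 175.86, 'tilt': 0.13, 'F': [-0.7, 0.1, -4.1], 'w': 58.3, 'gf': 87.8, 'j': [-0.4, 0.29, 1.53, 0.0, 1.32, -1.9]}
spin -0.1 tx -1.5 ty 0.7 tz 122.6
w6 [370. 103. 358. 263.]
w6 [192. 234. 183. 129.]
w6 [338. 258. 347. 103.]
w6 [208. 156. 215. 276.]
w6 [185.  98. 190. 174.]
w6 [359. 193. 366. 107.]
[18, 19, 19, 20, 20, 21, 16, 14, 12, 12, 12, 13, 13, 12, 12, 12, 12, 12, 12, 12, 12, 13, 16, 16, 16, 16, 16, 16, 16, 16]
w9 [206. 104. 216. 274.]
w9 [193. 233. 186. 157.]
w9 [367. 102. 356. 263.]
w9 [337. 259. 345. 104.]
w9 [187. 102. 191. 174.]
w9 [359. 187. 361. 127.]
[18, 18, 19, 19, 19, 19, 20, 15, 14, 12, 12, 12, 12, 13, 12, 12, 12, 12, 12, 12, 12, 12, 13, 16, 15, 16, 16, 16, 16, 16]
```

Call:
servo_tool --commands '[{"tx":-1,"ty":0.5,"tz":30,"spin":0,"hand":40},{"tx":0,"ty":0,"tz":35,"spin":0,"hand":40},{"tx":0,"ty":0,"tz":30,"spin":0,"hand":40},{"tx":0,"ty":0,"tz":18,"spin":0,"hand":40},{"tx":0,"ty":0,"tz":5,"spin":0,"hand":40}]'

```text
t: 23.15
ee_pos: [0.552, -0.1576, 0.0942]
orientation: [-0.003, 0.034, 0.999, 0.001]
force: [0.3, -0.1, -3.6]
grip_width: 0.68
grip_force: 87.6
```

Call:
servo_tool --commands '[{"tx":0,"ty":0,"tz":1.5,"spin":0,"hand":40},{"tx":0,"ty":0,"tz":1,"spin":0,"hand":40},{"tx":0,"ty":0,"tz":0,"spin":0,"hand":40},{"tx":0,"ty":0,"tz":0,"spin":0,"hand":40},{"tx":0,"ty":0,"tz":0,"spin":0,"hand":40}]'

```text
t: 23.65
ee_pos: [0.5546, -0.1602, 0.0947]
orientation: [0.001, 0.035, 0.999, -0.0]
force: [1.2, -0.1, -4.1]
grip_width: 0.681
grip_force: 87.6
```

Run:
```python
from h import *
go(554,-160,91,175.95)
```

```text
{'t': 23.65, 'p': [554.6, -160.2, 94.7], 'yaw': 175.94, 'tilt': 0.09, 'F': [1.2, -0.1, -4.1], 'w': 58.1, 'gf': 87.6, 'j': [-0.4, 0.39, 1.7, -0.0, 1.05, -1.9]}
spin -0.0 tx 0.6 ty 0.2 tz 3.7
```

Call:
servo_tool --commands '[{"tx":0.5,"ty":0,"tz":1.5,"spin":0,"hand":40},{"tx":0,"ty":0,"tz":1,"spin":0,"hand":40},{"tx":0,"ty":0,"tz":0.5,"spin":0,"hand":40},{"tx":0,"ty":0,"tz":0,"spin":0,"hand":40},{"tx":0,"ty":0,"tz":0,"spin":0,"hand":40}]'

```text
t: 24.15
ee_pos: [0.5537, -0.1599, 0.0909]
orientation: [-0.0, 0.035, 0.999, -0.0]
force: [0.3, -0.3, -4.4]
grip_width: 0.68
grip_force: 87.8
```

Call:
servo_tool --commands '[{"tx":0,"ty":0,"tz":0.5,"spin":0,"hand":40},{"tx":0,"ty":0,"tz":0,"spin":0,"hand":40},{"tx":0,"ty":0,"tz":0,"spin":0,"hand":40},{"tx":0,"ty":0,"tz":0,"spin":0,"hand":40},{"tx":0,"ty":0,"tz":0,"spin":0,"hand":40}]'

```text
t: 24.65
ee_pos: [0.5538, -0.16, 0.0907]
orientation: [0.0, 0.035, 0.999, -0.0]
force: [-0.9, -0.5, 1.0]
grip_width: 0.678
grip_force: 88.2
```

Contact (force −4.4 → +1.0). Release, rise and look.

Call:
servo_tool --commands '[{"tx":0,"ty":0,"tz":0,"spin":0,"hand":74},{"tx":0,"ty":0,"tz":0,"spin":0,"hand":74},{"tx":0,"ty":0,"tz":0,"spin":0,"hand":74},{"tx":0,"ty":0,"tz":-8,"spin":0,"hand":74},{"tx":0,"ty":0,"tz":-25,"spin":0,"hand":74}]'

```text
t: 25.15
ee_pos: [0.5521, -0.1593, 0.122]
orientation: [-0.002, 0.035, 0.999, 0.001]
force: [-0.5, 0.2, 0.7]
grip_width: 0.861
grip_force: 0.0
```

Call:
servo_tool --commands '[{"tx":0,"ty":0,"tz":-40,"spin":0,"hand":74},{"tx":0,"ty":5,"tz":-45,"spin":0,"hand":74},{"tx":0,"ty":20,"tz":-45,"spin":0,"hand":74},{"tx":0,"ty":20,"tz":-45,"spin":0,"hand":74},{"tx":0,"ty":15,"tz":-17,"spin":0,"hand":74}]'

```text
t: 25.65
ee_pos: [0.5596, -0.0996, 0.3216]
orientation: [0.005, 0.035, 0.999, -0.001]
force: [0.1, 0.3, 0.4]
grip_width: 0.866
grip_force: 0.0
```

Call:
servo_tool --commands '[{"tx":0,"ty":0,"tz":0,"spin":0,"hand":80},{"tx":0,"ty":0,"tz":0,"spin":0,"hand":80},{"tx":0,"ty":0,"tz":0,"spin":0,"hand":80},{"tx":0,"ty":0,"tz":0,"spin":0,"hand":80},{"tx":0,"ty":0,"tz":0,"spin":0,"hand":80}]'

```text
t: 26.15
ee_pos: [0.5575, -0.1006, 0.3139]
orientation: [-0.001, 0.036, 0.999, 0.0]
force: [-0.9, -0.8, -0.8]
grip_width: 0.936
grip_force: 0.0
```

Run:
```python
from h import *
im,c=shot('wrist','w10'); pile(im,c,.111,(554,-160)); print(rects(im,c,'c',.055))
im,c=shot('top','top2')
for k,z in (('d',.026),('c',.022)):
    [print(k,r) for r in rects(im,c,k,z) if r[3]<200 and 380<r[0]<700 and (500>r[1]>100 or r[1]<-350)]
go(483.5,421,256,179.2)
```

```text
pile 555.6 -158.8 63 162 85.78 [177, 88, 71, 168, 3103]
[(597.2, 143.5, 11.5, 86, 59, [498.0, 182.0]), (563.7, -20.6, -5.9, 94, 64, [351.0, 167.0])]
d (482.0, 421.3, 1.0, 147, 50, [175.0, 226.0])
c (496.4, -447.3, -26.3, 95, 65, [398.0, 221.0])
c (605.3, 164.6, 11.2, 96, 65, [241.0, 193.0])
c (623.1, 286.2, -9.6, 95, 65, [210.0, 189.0])
{'t': 26.25, 'p': [557.7, -100.5, 314.6], 'yaw': 175.91, 'tilt': 0.09, 'F': [0.1, 0.1, -0.6], 'w': 80.0, 'gf': 0.0, 'j': [-0.3, 0.23, 1.37, -0.0, 1.55, -1.8]}
spin -3.3 tx 81.5 ty 520.4 tz 58.6
```

Call:
servo_tool --commands '[{"tx":0,"ty":0,"tz":0,"spin":-3.3,"hand":80},{"tx":5,"ty":34,"tz":0,"spin":0,"hand":80},{"tx":7,"ty":44,"tz":0,"spin":0,"hand":80},{"tx":7,"ty":44,"tz":0,"spin":0,"hand":80},{"tx":7,"ty":44,"tz":0,"spin":0,"hand":80}]'

```text
t: 26.75
ee_pos: [0.5338, 0.0674, 0.3152]
orientation: [-0.0, 0.007, 1.0, 0.0]
force: [0.1, -0.8, -0.0]
grip_width: 0.937
grip_force: 0.0
```

Call:
servo_tool --commands '[{"tx":7,"ty":44,"tz":0,"spin":0,"hand":80},{"tx":7,"ty":44,"tz":0,"spin":0,"hand":80},{"tx":7,"ty":44,"tz":0,"spin":0,"hand":80},{"tx":7,"ty":44,"tz":0,"spin":0,"hand":80},{"tx":7,"ty":44,"tz":0,"spin":0,"hand":80}]'

```text
t: 27.25
ee_pos: [0.5016, 0.2883, 0.3153]
orientation: [0.0, 0.007, 1.0, -0.0]
force: [0.7, -0.3, 0.8]
grip_width: 0.933
grip_force: 0.0
```

Call:
servo_tool --commands '[{"tx":7,"ty":44,"tz":20,"spin":0,"hand":80},{"tx":7,"ty":44,"tz":20,"spin":0,"hand":80},{"tx":6,"ty":44,"tz":18,"spin":0,"hand":80},{"tx":0,"ty":0,"tz":0,"spin":0,"hand":80},{"tx":0,"ty":0,"tz":0,"spin":0,"hand":80}]'

```text
t: 27.75
ee_pos: [0.4833, 0.4193, 0.2561]
orientation: [-0.001, 0.006, 1.0, -0.001]
force: [-1.2, 0.3, 1.0]
grip_width: 0.936
grip_force: 0.0
```

Run:
```python
from h import *
r=near('d',.026,'w11',maxd=150); q=min(r,key=lambda q:abs(q[0]-483)+abs(q[1]-421)); go(q[0],q[1],5,q[2]+180)
```

```text
d (483.0, 420.8, -0.6, 146, 45, [279.0, 164.0])
{'t': 27.8, 'p': [483.9, 418.6, 257.1], 'yaw': 179.27, 'tilt': 0.08, 'F': [-0.0, -0.5, 0.2], 'w': 80.3, 'gf': 0.0, 'j': [0.61, 0.36, 1.31, -0.0, 1.47, -0.95]}
spin -0.1 tx 0.9 ty 2.2 tz 252.1
```

Call:
servo_tool --commands '[{"tx":1,"ty":2,"tz":45,"spin":0,"hand":80},{"tx":0,"ty":0,"tz":45,"spin":0,"hand":80},{"tx":0,"ty":0,"tz":45,"spin":0,"hand":80},{"tx":0,"ty":0,"tz":45,"spin":0,"hand":80},{"tx":0,"ty":0,"tz":30,"spin":0,"hand":80}]'

```text
t: 28.3
ee_pos: [0.4828, 0.4184, 0.0456]
orientation: [-0.001, 0.008, 1.0, -0.001]
force: [0.4, -0.2, -0.4]
grip_width: 0.938
grip_force: 0.0
```

Call:
servo_tool --commands '[{"tx":0,"ty":0,"tz":15,"spin":0,"hand":80},{"tx":0,"ty":0,"tz":13,"spin":0,"hand":80},{"tx":0,"ty":0,"tz":9,"spin":0,"hand":80},{"tx":0,"ty":0,"tz":5,"spin":0,"hand":80},{"tx":0,"ty":0,"tz":0,"spin":0,"hand":70}]'

```text
t: 28.8
ee_pos: [0.4831, 0.4207, 0.0056]
orientation: [0.0, 0.007, 1.0, 0.0]
force: [-0.3, 0.6, -1.1]
grip_width: 0.82
grip_force: 0.0
```

Call:
servo_tool --commands '[{"tx":0,"ty":0,"tz":0,"spin":0,"hand":60},{"tx":0,"ty":0,"tz":0,"spin":0,"hand":40},{"tx":0,"ty":0,"tz":0,"spin":0,"hand":40},{"tx":0,"ty":0,"tz":0,"spin":0,"hand":40},{"tx":0,"ty":0,"tz":0,"spin":0,"hand":40}]' --grip_force 80

```text
t: 29.3
ee_pos: [0.4835, 0.4217, 0.0071]
orientation: [0.001, 0.006, 1.0, 0.001]
force: [-1.0, -0.9, 6.0]
grip_width: 0.676
grip_force: 87.6
```

Run:
```python
from h import *
go(554,-160,225,175.95)
```

```text
{'t': 29.3, 'p': [483.5, 421.7, 7.1], 'yaw': 179.26, 'tilt': 0.16, 'F': [-1.0, -0.9, 6.0], 'w': 57.7, 'gf': 87.6, 'j': [0.61, 0.56, 1.65, -0.0, 0.93, -0.95]}
spin 3.3 tx -111.4 ty -575.3 tz -217.9
```

Call:
servo_tool --commands '[{"tx":0,"ty":0,"tz":-18,"spin":0,"hand":40},{"tx":0,"ty":0,"tz":-40,"spin":0,"hand":40},{"tx":0,"ty":0,"tz":-45,"spin":0,"hand":40},{"tx":0,"ty":0,"tz":-45,"spin":0,"hand":40},{"tx":0,"ty":0,"tz":-45,"spin":0,"hand":40}]'

```text
t: 29.8
ee_pos: [0.482, 0.4205, 0.1993]
orientation: [-0.001, 0.006, 1.0, -0.001]
force: [-0.5, 0.6, -4.6]
grip_width: 0.675
grip_force: 87.2
```

Call:
servo_tool --commands '[{"tx":0,"ty":0,"tz":-25,"spin":3.3,"hand":40},{"tx":-6,"ty":-30,"tz":0,"spin":0,"hand":40},{"tx":-8,"ty":-42,"tz":0,"spin":0,"hand":40},{"tx":-8,"ty":-42,"tz":0,"spin":0,"hand":40},{"tx":-8,"ty":-42,"tz":0,"spin":0,"hand":40}]'

```text
t: 30.3
ee_pos: [0.5009, 0.2617, 0.2226]
orientation: [-0.001, 0.035, 0.999, -0.001]
force: [0.9, 0.1, -3.9]
grip_width: 0.675
grip_force: 87.3
```

Call:
servo_tool --commands '[{"tx":-8,"ty":-42,"tz":0,"spin":0,"hand":40},{"tx":-8,"ty":-42,"tz":0,"spin":0,"hand":40},{"tx":-8,"ty":-42,"tz":0,"spin":0,"hand":40},{"tx":-8,"ty":-42,"tz":0,"spin":0,"hand":40},{"tx":-8,"ty":-42,"tz":0,"spin":0,"hand":40}]'

```text
t: 30.8
ee_pos: [0.5259, 0.0493, 0.2228]
orientation: [-0.001, 0.035, 0.999, -0.0]
force: [1.0, 0.8, -3.9]
grip_width: 0.676
grip_force: 87.3
```

Call:
servo_tool --commands '[{"tx":-8,"ty":-42,"tz":0,"spin":0,"hand":40},{"tx":-8,"ty":-42,"tz":0,"spin":0,"hand":40},{"tx":-8,"ty":-42,"tz":0,"spin":0,"hand":40},{"tx":-8,"ty":-42,"tz":0,"spin":0,"hand":40},{"tx":-9,"ty":-41,"tz":0,"spin":0,"hand":40}]'

```text
t: 31.3
ee_pos: [0.552, -0.162, 0.2227]
orientation: [-0.001, 0.035, 0.999, 0.0]
force: [1.0, 0.4, -2.9]
grip_width: 0.679
grip_force: 87.3
```

Call:
servo_tool --commands '[{"tx":0,"ty":0,"tz":0,"spin":0,"hand":40},{"tx":0,"ty":0,"tz":0,"spin":0,"hand":40},{"tx":0,"ty":0,"tz":0,"spin":0,"hand":40},{"tx":0,"ty":0,"tz":0,"spin":0,"hand":40},{"tx":0,"ty":0,"tz":0,"spin":0,"hand":40}]'

```text
t: 31.8
ee_pos: [0.5527, -0.1592, 0.2235]
orientation: [-0.0, 0.035, 0.999, 0.0]
force: [-0.1, 0.4, -3.8]
grip_width: 0.677
grip_force: 87.5
```

```bash
cat >> h.py <<'E'
def held(f):
    im=cv2.imread(f'pics/{f}.png',0)
    for s in cv2.createLineSegmentDetector().detect(im)[0].reshape(-1,4):
        if np.hypot(*(s[2:]-s[:2]))>60 and 160<s[0]<400 and 60<s[1]<260: print(f,s.round())
E
python3 - <<'E'
from h import *
go(554,-160,118,175.95); shot('wrist','w12'); held('w12')
E
```

```text
{'t': 31.8, 'p': [552.7, -159.2, 223.5], 'yaw': 176.04, 'tilt': 0.01, 'F': [-0.1, 0.4, -3.8], 'w': 57.8, 'gf': 87.5, 'j': [-0.4, 0.28, 1.52, 0.0, 1.34, -1.9]}
spin 0.1 tx -1.4 ty -0.7 tz 105.5
w12 [171.  77. 189. 267.]
w12 [353.  74. 184.  76.]
w12 [367. 103. 356. 262.]
w12 [336. 258. 344. 103.]
w12 [194. 229. 185. 129.]
w12 [247.  67. 558.  62.]
w12 [209. 149. 216. 271.]
w12 [188. 102. 192. 174.]
w12 [356. 204. 361. 128.]
```

Call:
servo_tool --commands '[{"tx":-1,"ty":-0.5,"tz":25,"spin":0,"hand":40},{"tx":0,"ty":0,"tz":30,"spin":0,"hand":40},{"tx":0,"ty":0,"tz":28,"spin":0,"hand":40},{"tx":0,"ty":0,"tz":13,"spin":0,"hand":40},{"tx":0,"ty":0,"tz":5,"spin":0,"hand":40}]'

```text
t: 32.35
ee_pos: [0.5532, -0.1603, 0.1212]
orientation: [-0.001, 0.035, 0.999, 0.0]
force: [0.5, -0.6, -3.0]
grip_width: 0.679
grip_force: 87.4
```

Call:
servo_tool --commands '[{"tx":0,"ty":0,"tz":1,"spin":0,"hand":40},{"tx":0,"ty":0,"tz":0,"spin":0,"hand":40},{"tx":0,"ty":0,"tz":0,"spin":0,"hand":40},{"tx":0,"ty":0,"tz":0,"spin":0,"hand":40},{"tx":0,"ty":0,"tz":0,"spin":0,"hand":40}]'

```text
t: 32.85
ee_pos: [0.5542, -0.1612, 0.1221]
orientation: [0.001, 0.035, 0.999, -0.0]
force: [-0.5, -0.8, -3.8]
grip_width: 0.679
grip_force: 87.4
```

Run:
```python
from h import *
go(554,-160,118,175.95)
```

```text
{'t': 32.85, 'p': [554.2, -161.2, 122.1], 'yaw': 175.95, 'tilt': 0.07, 'F': [-0.5, -0.8, -3.8], 'w': 58.0, 'gf': 87.4, 'j': [-0.4, 0.36, 1.67, -0.0, 1.11, -1.9]}
spin 0.0 tx 0.3 ty 1.2 tz 4.1
```

Call:
servo_tool --commands '[{"tx":0.3,"ty":1,"tz":1.5,"spin":0,"hand":40},{"tx":0,"ty":0,"tz":1,"spin":0,"hand":40},{"tx":0,"ty":0,"tz":0.5,"spin":0,"hand":40},{"tx":0,"ty":0,"tz":0,"spin":0,"hand":40},{"tx":0,"ty":0,"tz":0,"spin":0,"hand":40}]'

```text
t: 33.35
ee_pos: [0.5536, -0.16, 0.1183]
orientation: [-0.0, 0.035, 0.999, -0.0]
force: [0.0, 0.1, -3.8]
grip_width: 0.678
grip_force: 87.5
```

Call:
servo_tool --commands '[{"tx":0,"ty":0,"tz":0.5,"spin":0,"hand":40},{"tx":0,"ty":0,"tz":0,"spin":0,"hand":40},{"tx":0,"ty":0,"tz":0,"spin":0,"hand":40},{"tx":0,"ty":0,"tz":0,"spin":0,"hand":40},{"tx":0,"ty":0,"tz":0,"spin":0,"hand":40}]'

```text
t: 33.85
ee_pos: [0.5537, -0.16, 0.1181]
orientation: [0.0, 0.035, 0.999, -0.0]
force: [-0.2, 0.0, -1.8]
grip_width: 0.679
grip_force: 87.6
```

Call:
servo_tool --commands '[{"tx":0,"ty":0,"tz":0.3,"spin":0,"hand":40},{"tx":0,"ty":0,"tz":0,"spin":0,"hand":74},{"tx":0,"ty":0,"tz":0,"spin":0,"hand":74},{"tx":0,"ty":0,"tz":0,"spin":0,"hand":74},{"tx":0,"ty":0,"tz":-8,"spin":0,"hand":74}]'

```text
t: 34.35
ee_pos: [0.553, -0.1598, 0.1251]
orientation: [-0.001, 0.035, 0.999, 0.0]
force: [-1.1, -0.6, 0.5]
grip_width: 0.864
grip_force: 0.0
```

Call:
servo_tool --commands '[{"tx":0,"ty":0,"tz":-25,"spin":0,"hand":74},{"tx":0,"ty":5,"tz":-45,"spin":0,"hand":74},{"tx":0,"ty":20,"tz":-45,"spin":0,"hand":74},{"tx":0,"ty":20,"tz":-45,"spin":0,"hand":74},{"tx":0,"ty":15,"tz":-28,"spin":0,"hand":80}]'

```text
t: 34.85
ee_pos: [0.5588, -0.0994, 0.3185]
orientation: [0.003, 0.035, 0.999, -0.001]
force: [0.4, -0.1, 0.4]
grip_width: 0.941
grip_force: 0.0
```

Call:
servo_tool --commands '[{"tx":0,"ty":0,"tz":0,"spin":0,"hand":80},{"tx":0,"ty":0,"tz":0,"spin":0,"hand":80},{"tx":0,"ty":0,"tz":0,"spin":0,"hand":80},{"tx":0,"ty":0,"tz":0,"spin":0,"hand":80},{"tx":0,"ty":0,"tz":0,"spin":0,"hand":80}]'

```text
t: 35.35
ee_pos: [0.5573, -0.1005, 0.3122]
orientation: [-0.001, 0.036, 0.999, 0.0]
force: [-0.1, 0.6, 0.2]
grip_width: 0.933
grip_force: 0.0
```

Run:
```python
from h import *
im,c=shot('wrist','w13'); pile(im,c,.137,(554,-160)); print(rects(im,c,'c',.055))
im,c=shot('top','top3')
for k,z in (('d',.026),('c',.022)):
    [print(k,r) for r in rects(im,c,k,z) if r[3]<200 and 380<r[0]<700 and (500>r[1]>100 or r[1]<-350)]
go(605,164,256,191.2)
```

```text
pile 555.8 -157.4 66 161 85.86 [168, 89, 81, 179, 3676]
[(597.3, 143.5, 11.4, 87, 59, [499.0, 182.0]), (563.9, -20.6, -5.6, 94, 64, [352.0, 168.0]), (526.4, -379.1, -25.6, 87, 50, [20.0, 151.0])]
c (526.1, -408.3, -26.6, 95, 65, [388.0, 213.0])
c (605.3, 164.6, 11.2, 96, 65, [241.0, 193.0])
c (623.1, 286.2, -9.6, 95, 65, [210.0, 189.0])
{'t': 35.45, 'p': [557.6, -100.5, 312.7], 'yaw': 175.91, 'tilt': 0.1, 'F': [-1.1, 0.5, -0.2], 'w': 79.6, 'gf': 0.0, 'j': [-0.3, 0.23, 1.37, -0.0, 1.54, -1.8]}
spin -15.3 tx -97.9 ty 250.3 tz 56.7
```

View pics/w13.png

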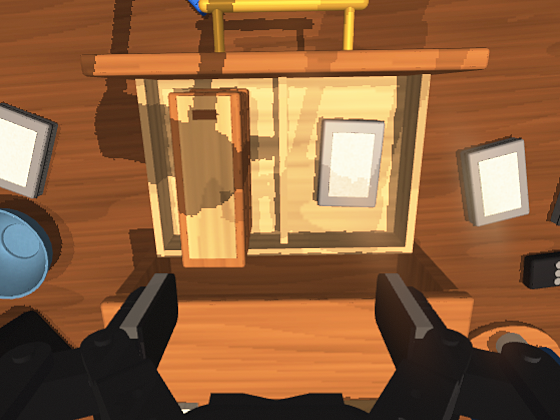

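The domino pile is straight, at (208,180). The right-hand card case has been knocked and now lies near (526,-408). Now the cards.

Call:
servo_tool --commands '[{"tx":0,"ty":0,"tz":0,"spin":-7.6,"hand":82},{"tx":0,"ty":0,"tz":0,"spin":-7.6,"hand":82},{"tx":-12,"ty":30,"tz":0,"spin":0,"hand":82},{"tx":-17,"ty":44,"tz":0,"spin":0,"hand":82},{"tx":-17,"ty":44,"tz":0,"spin":0,"hand":82}]'

```text
t: 35.95
ee_pos: [0.5804, 0.0251, 0.3133]
orientation: [-0.0, -0.096, 0.995, -0.0]
force: [1.1, 0.0, 0.1]
grip_width: 0.956
grip_force: 0.0
```

Call:
servo_tool --commands '[{"tx":-17,"ty":44,"tz":0,"spin":0,"hand":82},{"tx":-17,"ty":44,"tz":20,"spin":0,"hand":82},{"tx":-17,"ty":44,"tz":36,"spin":0,"hand":82},{"tx":0,"ty":0,"tz":0,"spin":0,"hand":82},{"tx":0,"ty":0,"tz":0,"spin":0,"hand":82}]'

```text
t: 36.45
ee_pos: [0.6027, 0.156, 0.2623]
orientation: [-0.001, -0.098, 0.995, -0.0]
force: [0.1, -1.0, -0.3]
grip_width: 0.961
grip_force: 0.0
```

Call:
servo_tool --commands '[{"tx":0,"ty":0,"tz":0,"spin":0,"hand":82},{"tx":0,"ty":0,"tz":0,"spin":0,"hand":82},{"tx":0,"ty":0,"tz":0,"spin":0,"hand":82},{"tx":0,"ty":0,"tz":0,"spin":0,"hand":82},{"tx":0,"ty":0,"tz":0,"spin":0,"hand":82}]'

```text
t: 36.95
ee_pos: [0.6033, 0.1549, 0.2642]
orientation: [0.0, -0.097, 0.995, -0.0]
force: [0.2, 0.1, 0.2]
grip_width: 0.961
grip_force: 0.0
```

Run:
```python
from h import *
r=near('c',.022,'w14',maxd=200); q=min(r,key=lambda q:abs(q[0]-605)+abs(q[1]-164)); go(q[0],q[1],4,q[2]+180)
```

```text
c (606.8, 164.3, 11.1, 93, 64, [285.0, 168.0])
c (625.4, 285.6, -9.5, 94, 64, [391.0, 207.0])
{'t': 37.0, 'p': [603.2, 155.1, 264.1], 'yaw': -168.89, 'tilt': 0.03, 'F': [-0.4, 0.2, 0.2], 'w': 82.1, 'gf': 0.0, 'j': [0.14, 0.33, 1.34, -0.0, 1.47, -1.62]}
spin 0.0 tx -5.3 ty 8.3 tz 260.1
```

Call:
servo_tool --commands '[{"tx":-5,"ty":8.5,"tz":40,"spin":0,"hand":82},{"tx":0,"ty":0,"tz":45,"spin":0,"hand":82},{"tx":0,"ty":0,"tz":45,"spin":0,"hand":82},{"tx":0,"ty":0,"tz":45,"spin":0,"hand":82},{"tx":0,"ty":0,"tz":35,"spin":0,"hand":82}]'

```text
t: 37.5
ee_pos: [0.6053, 0.1645, 0.0512]
orientation: [-0.001, -0.097, 0.995, -0.0]
force: [-1.1, 0.3, -0.7]
grip_width: 0.961
grip_force: 0.0
```

Call:
servo_tool --commands '[{"tx":0,"ty":0,"tz":20,"spin":0,"hand":82},{"tx":0,"ty":0,"tz":14,"spin":0,"hand":82},{"tx":0,"ty":0,"tz":9,"spin":0,"hand":82},{"tx":0,"ty":0,"tz":6,"spin":0,"hand":82},{"tx":0,"ty":0,"tz":0,"spin":0,"hand":75}]'

```text
t: 38.0
ee_pos: [0.6067, 0.1648, 0.0048]
orientation: [0.0, -0.097, 0.995, -0.0]
force: [-0.4, -0.3, 0.4]
grip_width: 0.88
grip_force: 0.0
```

Call:
servo_tool --commands '[{"tx":0,"ty":0,"tz":0,"spin":0,"hand":66},{"tx":0,"ty":0,"tz":0,"spin":0,"hand":50},{"tx":0,"ty":0,"tz":0,"spin":0,"hand":50},{"tx":0,"ty":0,"tz":0,"spin":0,"hand":50},{"tx":0,"ty":0,"tz":0,"spin":0,"hand":50}]' --grip_force 60

```text
t: 38.5
ee_pos: [0.6076, 0.165, 0.0064]
orientation: [0.002, -0.097, 0.995, 0.0]
force: [-0.5, -0.6, 6.6]
grip_width: 0.753
grip_force: 67.3
```

Run:
```python
from h import *
go(563.9,-20.6,215,174.4)
```

```text
{'t': 38.5, 'p': [607.6, 165.0, 6.4], 'yaw': -168.85, 'tilt': 0.17, 'F': [-0.5, -0.6, 6.6], 'w': 64.3, 'gf': 67.3, 'j': [0.15, 0.55, 1.68, 0.0, 0.91, -1.61]}
spin 16.8 tx 25.4 ty -189.0 tz -208.6
```

Call:
servo_tool --commands '[{"tx":0,"ty":0,"tz":-18,"spin":0,"hand":50},{"tx":0,"ty":0,"tz":-40,"spin":0,"hand":50},{"tx":0,"ty":0,"tz":-45,"spin":0,"hand":50},{"tx":0,"ty":0,"tz":-45,"spin":0,"hand":50},{"tx":0,"ty":0,"tz":-45,"spin":0,"hand":50}]'

```text
t: 39.0
ee_pos: [0.606, 0.1646, 0.1995]
orientation: [-0.0, -0.097, 0.995, -0.0]
force: [0.1, 0.6, -1.8]
grip_width: 0.751
grip_force: 66.6
```

Call:
servo_tool --commands '[{"tx":0,"ty":0,"tz":-16,"spin":5.6,"hand":50},{"tx":0,"ty":0,"tz":0,"spin":5.6,"hand":50},{"tx":0,"ty":0,"tz":0,"spin":5.6,"hand":50},{"tx":5,"ty":-34,"tz":0,"spin":0,"hand":50},{"tx":6,"ty":-40,"tz":0,"spin":0,"hand":50}]'

```text
t: 39.5
ee_pos: [0.588, 0.0926, 0.2135]
orientation: [0.0, 0.048, 0.999, 0.0]
force: [-0.5, -1.1, -2.1]
grip_width: 0.747
grip_force: 66.6
```

Call:
servo_tool --commands '[{"tx":5,"ty":-40,"tz":0,"spin":0,"hand":50},{"tx":5,"ty":-40,"tz":0,"spin":0,"hand":50},{"tx":4,"ty":-35,"tz":0,"spin":0,"hand":50},{"tx":0,"ty":0,"tz":0,"spin":0,"hand":50},{"tx":0,"ty":0,"tz":0,"spin":0,"hand":50}]'

```text
t: 40.0
ee_pos: [0.5628, -0.0213, 0.2138]
orientation: [0.0, 0.05, 0.999, 0.0]
force: [0.9, -0.2, -2.6]
grip_width: 0.753
grip_force: 66.7
```

Call:
servo_tool --commands '[{"tx":0,"ty":0,"tz":0,"spin":0,"hand":50},{"tx":0,"ty":0,"tz":0,"spin":0,"hand":50},{"tx":0,"ty":0,"tz":0,"spin":0,"hand":50},{"tx":0,"ty":0,"tz":0,"spin":0,"hand":50},{"tx":0,"ty":0,"tz":0,"spin":0,"hand":50}]'

```text
t: 40.5
ee_pos: [0.5631, -0.0203, 0.2137]
orientation: [-0.0, 0.049, 0.999, -0.0]
force: [0.5, -0.1, -1.2]
grip_width: 0.751
grip_force: 66.7
```

Run:
```python
from h import *
go(563.9,-20.6,61.4,174.4); p=pose()
im,c=shot('wrist','w15'); print([q for q in rects(im,c,'c',(p['p'][2]-6.4+22)/1000) if abs(q[0]-564)<150 and abs(q[1]+20)<100])
```

```text
{'t': 40.5, 'p': [563.1, -20.3, 213.7], 'yaw': 174.4, 'tilt': 0.0, 'F': [0.5, -0.1, -1.2], 'w': 64.2, 'gf': 66.7, 'j': [-0.16, 0.27, 1.56, -0.0, 1.31, -1.63]}
spin 0.0 tx -0.8 ty -0.2 tz 152.3
[]
```

View pics/w15.png

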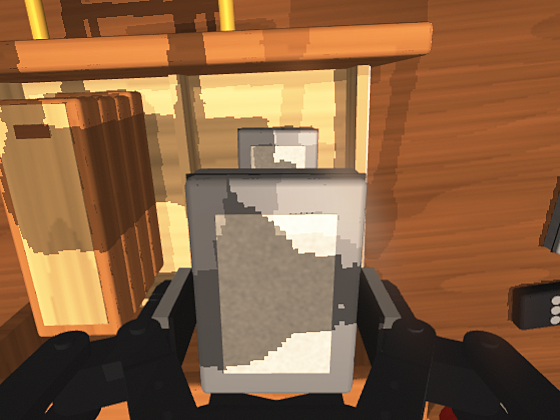

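Call:
servo_tool --commands '[{"tx":-0.5,"ty":0,"tz":30,"spin":0,"hand":50},{"tx":0,"ty":0,"tz":40,"spin":0,"hand":50},{"tx":0,"ty":0,"tz":40,"spin":0,"hand":50},{"tx":0,"ty":0,"tz":28,"spin":0,"hand":50},{"tx":0,"ty":0,"tz":10,"spin":0,"hand":50}]'

```text
t: 41.05
ee_pos: [0.5612, -0.0205, 0.0628]
orientation: [-0.003, 0.049, 0.999, 0.0]
force: [-0.2, -0.2, -0.4]
grip_width: 0.75
grip_force: 66.7
```

Call:
servo_tool --commands '[{"tx":0,"ty":0,"tz":1,"spin":0,"hand":50},{"tx":0,"ty":0,"tz":0,"spin":0,"hand":50},{"tx":0,"ty":0,"tz":0,"spin":0,"hand":50},{"tx":0,"ty":0,"tz":0,"spin":0,"hand":50},{"tx":0,"ty":0,"tz":0,"spin":0,"hand":50}]'

```text
t: 41.55
ee_pos: [0.5642, -0.021, 0.0659]
orientation: [0.001, 0.049, 0.999, -0.0]
force: [0.5, 0.1, -0.4]
grip_width: 0.746
grip_force: 66.7
```

Run:
```python
from h import *
go(563.9,-20.6,61.4,174.4)
```

```text
{'t': 41.55, 'p': [564.2, -21.0, 65.9], 'yaw': 174.35, 'tilt': 0.13, 'F': [0.5, 0.1, -0.4], 'w': 63.7, 'gf': 66.7, 'j': [-0.16, 0.4, 1.77, -0.0, 0.97, -1.63]}
spin -0.1 tx 0.3 ty 0.4 tz 4.5
```

Call:
servo_tool --commands '[{"tx":0.3,"ty":0.4,"tz":1.5,"spin":0,"hand":50},{"tx":0,"ty":0,"tz":1,"spin":0,"hand":50},{"tx":0,"ty":0,"tz":0,"spin":0,"hand":50},{"tx":0,"ty":0,"tz":0,"spin":0,"hand":50},{"tx":0,"ty":0,"tz":0,"spin":0,"hand":50}]'

```text
t: 42.05
ee_pos: [0.5632, -0.0205, 0.0622]
orientation: [-0.0, 0.049, 0.999, -0.0]
force: [0.9, -0.2, -1.5]
grip_width: 0.749
grip_force: 66.7
```

Call:
servo_tool --commands '[{"tx":0,"ty":0,"tz":0.5,"spin":0,"hand":50},{"tx":0,"ty":0,"tz":0,"spin":0,"hand":50},{"tx":0,"ty":0,"tz":0,"spin":0,"hand":50},{"tx":0,"ty":0,"tz":0,"spin":0,"hand":50},{"tx":0,"ty":0,"tz":0,"spin":0,"hand":50}]'

```text
t: 42.55
ee_pos: [0.5632, -0.0205, 0.0618]
orientation: [0.0, 0.049, 0.999, -0.0]
force: [-0.0, 0.7, -1.4]
grip_width: 0.753
grip_force: 66.7
```

Call:
servo_tool --commands '[{"tx":-0.5,"ty":0,"tz":0.5,"spin":0,"hand":50},{"tx":0,"ty":0,"tz":0.5,"spin":0,"hand":50},{"tx":0,"ty":0,"tz":0,"spin":0,"hand":50},{"tx":0,"ty":0,"tz":0,"spin":0,"hand":50},{"tx":0,"ty":0,"tz":0,"spin":0,"hand":50}]'

```text
t: 43.05
ee_pos: [0.5636, -0.0205, 0.0614]
orientation: [0.0, 0.049, 0.999, -0.0]
force: [-2.8, 0.4, 5.3]
grip_width: 0.754
grip_force: 67.4
```

Call:
servo_tool --commands '[{"tx":0,"ty":0,"tz":0,"spin":0,"hand":75},{"tx":0,"ty":0,"tz":0,"spin":0,"hand":75},{"tx":0,"ty":0,"tz":0,"spin":0,"hand":75},{"tx":0,"ty":0,"tz":-8,"spin":0,"hand":75},{"tx":0,"ty":0,"tz":-25,"spin":0,"hand":75}]'

```text
t: 43.55
ee_pos: [0.5618, -0.0203, 0.0922]
orientation: [-0.003, 0.049, 0.999, 0.0]
force: [-0.1, -0.8, 0.1]
grip_width: 0.875
grip_force: 0.0
```

Call:
servo_tool --commands '[{"tx":0,"ty":0,"tz":-40,"spin":0,"hand":75},{"tx":0,"ty":0,"tz":-45,"spin":0,"hand":75},{"tx":0,"ty":0,"tz":-45,"spin":0,"hand":75},{"tx":0,"ty":0,"tz":-45,"spin":0,"hand":82},{"tx":0,"ty":0,"tz":-40,"spin":0,"hand":82}]'

```text
t: 44.05
ee_pos: [0.5637, -0.0205, 0.312]
orientation: [0.001, 0.049, 0.999, -0.0]
force: [0.3, -1.0, 0.7]
grip_width: 0.958
grip_force: 0.0
```

Call:
servo_tool --commands '[{"tx":0,"ty":0,"tz":0,"spin":0,"hand":82},{"tx":0,"ty":0,"tz":0,"spin":0,"hand":82},{"tx":0,"ty":0,"tz":0,"spin":0,"hand":82},{"tx":0,"ty":0,"tz":0,"spin":0,"hand":82},{"tx":0,"ty":0,"tz":0,"spin":0,"hand":82}]'

```text
t: 44.55
ee_pos: [0.5631, -0.0204, 0.3072]
orientation: [-0.001, 0.049, 0.999, 0.0]
force: [0.4, -1.0, -0.3]
grip_width: 0.963
grip_force: 0.0
```

Run:
```python
from h import *
im,c=shot('wrist','w16'); print(rects(im,c,'c',.077))
im,c=shot('top','top4')
[print('c',r) for r in rects(im,c,'c',.022) if r[3]<200 and 380<r[0]<700 and (500>r[1]>100 or r[1]<-350)]
go(624.6,285.8,256,170.5)
```

```text
[(607.6, 247.3, -9.8, 82, 57, [535.0, 187.0]), (563.6, -21.3, -5.7, 93, 64, [276.0, 167.0])]
c (526.1, -408.1, -26.3, 95, 66, [388.0, 213.0])
c (623.1, 286.1, -9.3, 96, 65, [210.0, 189.0])
{'t': 44.65, 'p': [563.4, -20.5, 307.8], 'yaw': 174.35, 'tilt': 0.11, 'F': [-0.4, -0.8, 0.3], 'w': 82.0, 'gf': 0.0, 'j': [-0.16, 0.23, 1.39, -0.0, 1.53, -1.63]}
spin 3.8 tx -9.8 ty 312.2 tz 51.8
```

Call:
servo_tool --commands '[{"tx":0,"ty":0,"tz":0,"spin":3.8,"hand":82},{"tx":-1,"ty":32,"tz":0,"spin":0,"hand":82},{"tx":-2,"ty":44,"tz":0,"spin":0,"hand":82},{"tx":-2,"ty":44,"tz":0,"spin":0,"hand":82},{"tx":-2,"ty":44,"tz":0,"spin":0,"hand":82}]'

```text
t: 45.15
ee_pos: [0.5977, 0.1415, 0.3084]
orientation: [-0.0, 0.083, 0.997, -0.0]
force: [-0.2, -0.2, 0.1]
grip_width: 0.962
grip_force: 0.0
```

Call:
servo_tool --commands '[{"tx":-1,"ty":44,"tz":0,"spin":0,"hand":82},{"tx":-1,"ty":44,"tz":10,"spin":0,"hand":82},{"tx":-1,"ty":44,"tz":20,"spin":0,"hand":82},{"tx":0,"ty":16,"tz":20,"spin":0,"hand":82},{"tx":0,"ty":0,"tz":0,"spin":0,"hand":82}]'

```text
t: 45.65
ee_pos: [0.623, 0.2879, 0.2541]
orientation: [-0.004, 0.081, 0.997, -0.001]
force: [-0.2, -1.3, -0.8]
grip_width: 0.961
grip_force: 0.0
```

Call:
servo_tool --commands '[{"tx":0,"ty":0,"tz":0,"spin":0,"hand":82},{"tx":0,"ty":0,"tz":0,"spin":0,"hand":82},{"tx":0,"ty":0,"tz":0,"spin":0,"hand":82},{"tx":0,"ty":0,"tz":0,"spin":0,"hand":82},{"tx":0,"ty":0,"tz":0,"spin":0,"hand":82}]'

```text
t: 46.15
ee_pos: [0.6251, 0.2849, 0.2597]
orientation: [0.001, 0.083, 0.997, 0.0]
force: [0.1, 0.9, -0.7]
grip_width: 0.961
grip_force: 0.0
```

Run:
```python
from h import *
r=near('c',.022,'w17',maxd=100); q=min(r,key=lambda q:abs(q[0]-624)+abs(q[1]-286)); go(q[0],q[1],5,q[2]+180)
```

```text
c (624.9, 286.6, -9.5, 94, 65, [277.0, 164.0])
{'t': 46.2, 'p': [625.0, 285.0, 259.5], 'yaw': 170.5, 'tilt': 0.06, 'F': [-0.1, 0.3, -0.1], 'w': 81.7, 'gf': 0.0, 'j': [0.33, 0.44, 1.19, -0.0, 1.51, -1.08]}
spin 0.0 tx 0.4 ty 1.6 tz 254.5
```

Call:
servo_tool --commands '[{"tx":0.5,"ty":1.5,"tz":40,"spin":0,"hand":82},{"tx":0,"ty":0,"tz":45,"spin":0,"hand":82},{"tx":0,"ty":0,"tz":45,"spin":0,"hand":82},{"tx":0,"ty":0,"tz":45,"spin":0,"hand":82},{"tx":0,"ty":0,"tz":32,"spin":0,"hand":82}]'

```text
t: 46.7
ee_pos: [0.6231, 0.2864, 0.0488]
orientation: [-0.002, 0.083, 0.997, -0.001]
force: [-0.1, 0.0, 0.5]
grip_width: 0.965
grip_force: 0.0
```

Call:
servo_tool --commands '[{"tx":0,"ty":0,"tz":18,"spin":0,"hand":82},{"tx":0,"ty":0,"tz":14,"spin":0,"hand":82},{"tx":0,"ty":0,"tz":9,"spin":0,"hand":82},{"tx":0,"ty":0,"tz":6,"spin":0,"hand":82},{"tx":0,"ty":0,"tz":0,"spin":0,"hand":75}]'

```text
t: 47.2
ee_pos: [0.6247, 0.2871, 0.0047]
orientation: [0.0, 0.082, 0.997, -0.0]
force: [-0.6, -0.4, -0.6]
grip_width: 0.881
grip_force: 0.0
```

Call:
servo_tool --commands '[{"tx":0,"ty":0,"tz":0,"spin":0,"hand":66},{"tx":0,"ty":0,"tz":0,"spin":0,"hand":50},{"tx":0,"ty":0,"tz":0,"spin":0,"hand":50},{"tx":0,"ty":0,"tz":0,"spin":0,"hand":50},{"tx":0,"ty":0,"tz":0,"spin":0,"hand":50}]' --grip_force 60

```text
t: 47.7
ee_pos: [0.6256, 0.2875, 0.0064]
orientation: [0.001, 0.082, 0.997, 0.001]
force: [-0.2, -0.3, 6.7]
grip_width: 0.755
grip_force: 67.6
```

Run:
```python
from h import *
go(563.8,-20.8,215,174.35)
```

```text
{'t': 47.7, 'p': [625.6, 287.5, 6.4], 'yaw': 170.55, 'tilt': 0.17, 'F': [-0.2, -0.3, 6.7], 'w': 64.4, 'gf': 67.6, 'j': [0.33, 0.62, 1.53, -0.0, 0.99, -1.08]}
spin -3.8 tx 31.1 ty -312.9 tz -208.6
```

Call:
servo_tool --commands '[{"tx":0,"ty":0,"tz":-18,"spin":0,"hand":50},{"tx":0,"ty":0,"tz":-40,"spin":0,"hand":50},{"tx":0,"ty":0,"tz":-45,"spin":0,"hand":50},{"tx":0,"ty":0,"tz":-45,"spin":0,"hand":50},{"tx":0,"ty":0,"tz":-45,"spin":0,"hand":50}]'

```text
t: 48.2
ee_pos: [0.624, 0.287, 0.1991]
orientation: [-0.0, 0.082, 0.997, -0.0]
force: [1.1, -0.1, -1.8]
grip_width: 0.753
grip_force: 66.8
```

Call:
servo_tool --commands '[{"tx":0,"ty":0,"tz":-16,"spin":-3.8,"hand":50},{"tx":3,"ty":-30,"tz":0,"spin":0,"hand":50},{"tx":4,"ty":-42,"tz":0,"spin":0,"hand":50},{"tx":4,"ty":-42,"tz":0,"spin":0,"hand":50},{"tx":4,"ty":-42,"tz":0,"spin":0,"hand":50}]'

```text
t: 48.7
ee_pos: [0.5934, 0.1321, 0.2134]
orientation: [-0.0, 0.049, 0.999, -0.0]
force: [1.4, -0.6, -1.7]
grip_width: 0.751
grip_force: 66.8
```

Call:
servo_tool --commands '[{"tx":4,"ty":-42,"tz":0,"spin":0,"hand":50},{"tx":4,"ty":-42,"tz":0,"spin":0,"hand":50},{"tx":4,"ty":-42,"tz":0,"spin":0,"hand":50},{"tx":4,"ty":-31,"tz":0,"spin":0,"hand":50},{"tx":0,"ty":0,"tz":0,"spin":0,"hand":50}]'

```text
t: 49.2
ee_pos: [0.5616, -0.0251, 0.2136]
orientation: [-0.001, 0.051, 0.999, -0.001]
force: [0.4, 1.2, -0.8]
grip_width: 0.751
grip_force: 66.9
```

Call:
servo_tool --commands '[{"tx":0,"ty":0,"tz":0,"spin":0,"hand":50},{"tx":0,"ty":0,"tz":0,"spin":0,"hand":50},{"tx":0,"ty":0,"tz":0,"spin":0,"hand":50},{"tx":0,"ty":0,"tz":0,"spin":0,"hand":50},{"tx":0,"ty":0,"tz":0,"spin":0,"hand":50}]'

```text
t: 49.7
ee_pos: [0.563, -0.0205, 0.2137]
orientation: [-0.0, 0.049, 0.999, 0.0]
force: [-0.4, -1.0, -1.3]
grip_width: 0.752
grip_force: 66.9
```

Run:
```python
from h import *
shot('wrist','w18'); held('w15'); held('w18'); go(563.8,-20.8,83.4,174.35)
```

```text
w15 [351.  68. 199.  75.]
w15 [167.  76.  83.  80.]
w15 [367. 176. 370.  67.]
w15 [357.  67. 355. 168.]
w15 [337. 214. 263. 214.]
w15 [207.  63. 428.  52.]
w15 [216. 241. 221. 338.]
w15 [190. 171. 181.  98.]
w15 [345. 166. 346.  81.]
w15 [363. 182. 188. 178.]
w15 [198. 172. 324. 172.]
w15 [367.  77. 364. 169.]
w15 [188. 186. 193. 256.]
w18 [334.  69. 199.  75.]
w18 [234. 168. 344. 168.]
w18 [167.  76.  83.  80.]
w18 [367. 172. 370.  68.]
w18 [357.  67. 355. 168.]
w18 [336. 215. 264. 214.]
w18 [238. 127. 311. 125.]
w18 [171.  65. 428.  53.]
w18 [362. 246. 366. 175.]
w18 [216. 242. 223. 366.]
w18 [345. 166. 346.  81.]
w18 [190. 171. 182. 103.]
w18 [359. 182. 224. 179.]
w18 [202. 173. 321. 172.]
w18 [367.  77. 364. 171.]
w18 [188. 186. 194. 266.]
{'t': 49.75, 'p': [563.0, -20.6, 213.7], 'yaw': 174.41, 'tilt': 0.01, 'F': [-0.4, -0.6, -1.8], 'w': 63.8, 'gf': 66.9, 'j': [-0.16, 0.27, 1.56, -0.0, 1.31, -1.63]}
spin 0.1 tx -0.8 ty -0.1 tz 130.3
```

Call:
servo_tool --commands '[{"tx":-1,"ty":0,"tz":25,"spin":0,"hand":50},{"tx":0,"ty":0,"tz":35,"spin":0,"hand":50},{"tx":0,"ty":0,"tz":35,"spin":0,"hand":50},{"tx":0,"ty":0,"tz":23,"spin":0,"hand":50},{"tx":0,"ty":0,"tz":8,"spin":0,"hand":50}]'

```text
t: 50.25
ee_pos: [0.562, -0.0208, 0.0851]
orientation: [-0.003, 0.049, 0.999, 0.0]
force: [-0.3, -0.2, -1.0]
grip_width: 0.755
grip_force: 66.8
```

Call:
servo_tool --commands '[{"tx":0,"ty":0,"tz":1.5,"spin":0,"hand":50},{"tx":0,"ty":0,"tz":0.5,"spin":0,"hand":50},{"tx":0,"ty":0,"tz":0,"spin":0,"hand":50},{"tx":0,"ty":0,"tz":0,"spin":0,"hand":50},{"tx":0,"ty":0,"tz":0,"spin":0,"hand":50}]'

```text
t: 50.75
ee_pos: [0.5645, -0.0215, 0.0867]
orientation: [0.001, 0.049, 0.999, -0.0]
force: [-0.9, 0.1, -1.5]
grip_width: 0.748
grip_force: 66.8
```

Call:
servo_tool --commands '[{"tx":0,"ty":0,"tz":1,"spin":0,"hand":50},{"tx":0,"ty":0,"tz":0.5,"spin":0,"hand":50},{"tx":0,"ty":0,"tz":0,"spin":0,"hand":50},{"tx":0,"ty":0,"tz":0,"spin":0,"hand":50},{"tx":0,"ty":0,"tz":0,"spin":0,"hand":50}]'

```text
t: 51.25
ee_pos: [0.5639, -0.0214, 0.0842]
orientation: [-0.0, 0.049, 0.999, -0.0]
force: [0.2, -0.1, -0.5]
grip_width: 0.753
grip_force: 66.8
```

Call:
servo_tool --commands '[{"tx":0,"ty":0.5,"tz":0.5,"spin":0,"hand":50},{"tx":0,"ty":0,"tz":0.5,"spin":0,"hand":50},{"tx":0,"ty":0,"tz":0,"spin":0,"hand":50},{"tx":0,"ty":0,"tz":0,"spin":0,"hand":50},{"tx":0,"ty":0,"tz":0,"spin":0,"hand":50}]'

```text
t: 51.75
ee_pos: [0.564, -0.0208, 0.0834]
orientation: [0.0, 0.049, 0.999, 0.0]
force: [-1.2, 0.9, -0.2]
grip_width: 0.754
grip_force: 67.0
```

Call:
servo_tool --commands '[{"tx":0,"ty":0,"tz":0.3,"spin":0,"hand":50},{"tx":0,"ty":0,"tz":0,"spin":0,"hand":75},{"tx":0,"ty":0,"tz":0,"spin":0,"hand":75},{"tx":0,"ty":0,"tz":0,"spin":0,"hand":75},{"tx":0,"ty":0,"tz":-10,"spin":0,"hand":75}]'

```text
t: 52.25
ee_pos: [0.5628, -0.0207, 0.092]
orientation: [-0.002, 0.049, 0.999, 0.0]
force: [-0.6, 0.4, -0.8]
grip_width: 0.877
grip_force: 0.0
```

Call:
servo_tool --commands '[{"tx":0,"ty":0,"tz":-40,"spin":0,"hand":75},{"tx":0,"ty":0,"tz":-45,"spin":0,"hand":75},{"tx":0,"ty":0,"tz":-45,"spin":0,"hand":75},{"tx":0,"ty":0,"tz":-45,"spin":0,"hand":82},{"tx":0,"ty":0,"tz":-40,"spin":0,"hand":82}]'

```text
t: 52.75
ee_pos: [0.5639, -0.0209, 0.3114]
orientation: [0.001, 0.049, 0.999, -0.0]
force: [0.6, -1.0, 0.9]
grip_width: 0.961
grip_force: 0.0
```

Call:
servo_tool --commands '[{"tx":0,"ty":0,"tz":0,"spin":0,"hand":82},{"tx":0,"ty":0,"tz":0,"spin":0,"hand":82},{"tx":0,"ty":0,"tz":0,"spin":0,"hand":82},{"tx":0,"ty":0,"tz":0,"spin":0,"hand":82},{"tx":0,"ty":0,"tz":0,"spin":0,"hand":82}]'

```text
t: 53.25
ee_pos: [0.5633, -0.0208, 0.3065]
orientation: [-0.001, 0.049, 0.999, 0.0]
force: [0.0, -0.0, 0.3]
grip_width: 0.962
grip_force: 0.0
```

Run:
```python
from h import *
im,c=shot('wrist','w19'); print(rects(im,c,'c',.099)); pile(im,c,.137,(554,-160))
im,c=shot('top','top5')
[print('c',r) for r in rects(im,c,'c',.022) if r[3]<200 and 380<r[0]<700 and (500>r[1]>100 or r[1]<-250)]
go(526.1,-408,256,153.6)
```

```text
[(563.7, -21.7, -5.7, 93, 64, [275.0, 170.0])]
pile 560.1 -135.9 108 167 85.95 [66, 92, 149, 187, 4001]
c (526.1, -408.3, -26.6, 95, 65, [388.0, 213.0])
{'t': 53.35, 'p': [563.6, -20.8, 307.0], 'yaw': 174.34, 'tilt': 0.11, 'F': [-0.5, -0.8, 0.8], 'w': 81.9, 'gf': 0.0, 'j': [-0.16, 0.23, 1.39, -0.0, 1.53, -1.63]}
spin 20.7 tx -138.6 ty -363.5 tz 51.0
```

Call:
servo_tool --commands '[{"tx":0,"ty":0,"tz":0,"spin":7,"hand":82},{"tx":0,"ty":0,"tz":0,"spin":7,"hand":82},{"tx":0,"ty":0,"tz":0,"spin":6.9,"hand":82},{"tx":-12,"ty":-31,"tz":0,"spin":0,"hand":82},{"tx":-16,"ty":-42,"tz":0,"spin":0,"hand":82}]'

```text
t: 53.85
ee_pos: [0.5565, -0.0978, 0.3076]
orientation: [-0.0, 0.228, 0.974, 0.0]
force: [0.3, -0.1, 0.6]
grip_width: 0.96
grip_force: 0.0
```

Call:
servo_tool --commands '[{"tx":-16,"ty":-42,"tz":0,"spin":0,"hand":82},{"tx":-16,"ty":-42,"tz":0,"spin":0,"hand":82},{"tx":-16,"ty":-42,"tz":0,"spin":0,"hand":82},{"tx":-16,"ty":-42,"tz":0,"spin":0,"hand":82},{"tx":-16,"ty":-42,"tz":10,"spin":0,"hand":82}]'

```text
t: 54.35
ee_pos: [0.5342, -0.3245, 0.2989]
orientation: [0.001, 0.23, 0.973, -0.0]
force: [0.4, 0.5, 1.1]
grip_width: 0.96
grip_force: 0.0
```

Call:
servo_tool --commands '[{"tx":-16,"ty":-42,"tz":20,"spin":0,"hand":82},{"tx":-14,"ty":-38,"tz":20,"spin":0,"hand":82},{"tx":0,"ty":0,"tz":0,"spin":0,"hand":82},{"tx":0,"ty":0,"tz":0,"spin":0,"hand":82},{"tx":0,"ty":0,"tz":0,"spin":0,"hand":82}]'

```text
t: 54.85
ee_pos: [0.5255, -0.4064, 0.2584]
orientation: [0.0, 0.229, 0.973, 0.0]
force: [-0.4, -0.1, 0.8]
grip_width: 0.957
grip_force: 0.0
```

Run:
```python
from h import *
r=near('c',.022,'w20',maxd=100); q=min(r,key=lambda q:abs(q[0]-526)+abs(q[1]+408)); go(q[0],q[1],5,q[2]+180)
```

```text
c (527.3, -408.3, -26.4, 94, 65, [275.0, 168.0])
{'t': 54.9, 'p': [525.7, -406.2, 258.9], 'yaw': 153.52, 'tilt': 0.07, 'F': [0.1, -0.2, -0.5], 'w': 82.2, 'gf': 0.0, 'j': [-0.76, 0.4, 1.25, 0.0, 1.49, -1.87]}
spin -0.1 tx -2.4 ty -1.2 tz 253.9
```

Call:
servo_tool --commands '[{"tx":-2.5,"ty":-1,"tz":40,"spin":0,"hand":82},{"tx":0,"ty":0,"tz":45,"spin":0,"hand":82},{"tx":0,"ty":0,"tz":45,"spin":0,"hand":82},{"tx":0,"ty":0,"tz":45,"spin":0,"hand":82},{"tx":0,"ty":0,"tz":32,"spin":0,"hand":82}]'

```text
t: 55.4
ee_pos: [0.5269, -0.407, 0.0494]
orientation: [-0.001, 0.229, 0.974, 0.0]
force: [0.1, -0.3, 0.7]
grip_width: 0.959
grip_force: 0.0
```

Call:
servo_tool --commands '[{"tx":0,"ty":0,"tz":18,"spin":0,"hand":82},{"tx":0,"ty":0,"tz":14,"spin":0,"hand":82},{"tx":0,"ty":0,"tz":9,"spin":0,"hand":82},{"tx":0,"ty":0,"tz":6,"spin":0,"hand":82},{"tx":0,"ty":0,"tz":0,"spin":0,"hand":75}]'

```text
t: 55.9
ee_pos: [0.5272, -0.4092, 0.0042]
orientation: [0.0, 0.229, 0.973, -0.0]
force: [-1.0, -0.2, -0.8]
grip_width: 0.877
grip_force: 0.0
```

Call:
servo_tool --commands '[{"tx":0,"ty":0,"tz":0,"spin":0,"hand":66},{"tx":0,"ty":0,"tz":0,"spin":0,"hand":50},{"tx":0,"ty":0,"tz":0,"spin":0,"hand":50},{"tx":0,"ty":0,"tz":0,"spin":0,"hand":50},{"tx":0,"ty":0,"tz":0,"spin":0,"hand":50}]' --grip_force 60

```text
t: 56.4
ee_pos: [0.5277, -0.4099, 0.0057]
orientation: [0.001, 0.23, 0.973, -0.001]
force: [0.7, 0.0, 6.2]
grip_width: 0.75
grip_force: 67.8
```

Run:
```python
from h import *
go(563.8,-20.8,215,174.35)
```

```text
{'t': 56.4, 'p': [527.7, -409.9, 5.7], 'yaw': 153.44, 'tilt': 0.16, 'F': [0.7, 0.0, 6.2], 'w': 64.1, 'gf': 67.8, 'j': [-0.76, 0.59, 1.58, 0.0, 0.96, -1.87]}
spin -20.9 tx 2.4 ty 390.8 tz -209.3
```

Call:
servo_tool --commands '[{"tx":0,"ty":0,"tz":-18,"spin":0,"hand":50},{"tx":0,"ty":0,"tz":-40,"spin":0,"hand":50},{"tx":0,"ty":0,"tz":-45,"spin":0,"hand":50},{"tx":0,"ty":0,"tz":-45,"spin":0,"hand":50},{"tx":0,"ty":0,"tz":-45,"spin":0,"hand":50}]'

```text
t: 56.9
ee_pos: [0.5264, -0.4092, 0.1986]
orientation: [-0.0, 0.23, 0.973, -0.0]
force: [0.8, -1.4, -1.8]
grip_width: 0.751
grip_force: 67.0
```

Call:
servo_tool --commands '[{"tx":0,"ty":0,"tz":-17,"spin":-7,"hand":50},{"tx":0,"ty":0,"tz":0,"spin":-7,"hand":50},{"tx":0,"ty":0,"tz":0,"spin":-6.9,"hand":50},{"tx":0,"ty":30,"tz":0,"spin":0,"hand":50},{"tx":0,"ty":42,"tz":0,"spin":0,"hand":50}]'

```text
t: 57.4
ee_pos: [0.5336, -0.339, 0.2133]
orientation: [-0.0, 0.051, 0.999, -0.001]
force: [1.2, -0.1, -1.0]
grip_width: 0.747
grip_force: 67.0
```

Call:
servo_tool --commands '[{"tx":0,"ty":42,"tz":0,"spin":0,"hand":50},{"tx":0,"ty":42,"tz":0,"spin":0,"hand":50},{"tx":1,"ty":42,"tz":0,"spin":0,"hand":50},{"tx":1,"ty":42,"tz":0,"spin":0,"hand":50},{"tx":0,"ty":42,"tz":0,"spin":0,"hand":50}]'

```text
t: 57.9
ee_pos: [0.5522, -0.1269, 0.2139]
orientation: [-0.0, 0.05, 0.999, -0.0]
force: [0.6, 0.0, -1.3]
grip_width: 0.752
grip_force: 67.0
```

Call:
servo_tool --commands '[{"tx":0,"ty":42,"tz":0,"spin":0,"hand":50},{"tx":0,"ty":42,"tz":0,"spin":0,"hand":50},{"tx":0,"ty":25,"tz":0,"spin":0,"hand":50},{"tx":0,"ty":0,"tz":0,"spin":0,"hand":50},{"tx":0,"ty":0,"tz":0,"spin":0,"hand":50}]'

```text
t: 58.4
ee_pos: [0.5632, -0.0199, 0.2139]
orientation: [-0.0, 0.049, 0.999, -0.001]
force: [-0.6, -0.3, -1.1]
grip_width: 0.748
grip_force: 67.0
```

Call:
servo_tool --commands '[{"tx":0,"ty":0,"tz":0,"spin":0,"hand":50},{"tx":0,"ty":0,"tz":0,"spin":0,"hand":50},{"tx":0,"ty":0,"tz":0,"spin":0,"hand":50},{"tx":0,"ty":0,"tz":0,"spin":0,"hand":50},{"tx":0,"ty":0,"tz":0,"spin":0,"hand":50}]'

```text
t: 58.9
ee_pos: [0.5634, -0.0204, 0.2139]
orientation: [-0.0, 0.05, 0.999, -0.0]
force: [0.5, -0.5, -1.7]
grip_width: 0.749
grip_force: 67.0
```

Run:
```python
from h import *
shot('wrist','w21'); held('w21'); go(563.9,-20.8,104.7,174.35)
```

```text
w21 [166.  76.   1.  83.]
w21 [231. 167. 343. 167.]
w21 [355.  67. 199.  74.]
w21 [367. 171. 370.  67.]
w21 [357.  66. 355. 167.]
w21 [336. 214. 224. 213.]
w21 [215. 213. 223. 368.]
w21 [321. 137. 232. 137.]
w21 [169.  64. 428.  51.]
w21 [190. 169. 181.  99.]
w21 [345. 164. 346.  81.]
w21 [366. 181. 191. 177.]
w21 [236. 133. 297. 133.]
w21 [367.  77. 364. 168.]
w21 [199. 171. 323. 171.]
w21 [187. 183. 193. 251.]
{'t': 58.95, 'p': [563.4, -20.3, 214.0], 'yaw': 174.32, 'tilt': 0.01, 'F': [0.1, -0.1, -2.0], 'w': 64.4, 'gf': 67.0, 'j': [-0.16, 0.27, 1.56, -0.0, 1.31, -1.63]}
spin -0.0 tx -0.5 ty -0.4 tz 109.3
```

Call:
servo_tool --commands '[{"tx":-1.3,"ty":-0.3,"tz":25,"spin":0,"hand":50},{"tx":0,"ty":0,"tz":30,"spin":0,"hand":50},{"tx":0,"ty":0,"tz":28,"spin":0,"hand":50},{"tx":0,"ty":0,"tz":16,"spin":0,"hand":50},{"tx":0,"ty":0,"tz":6,"spin":0,"hand":50}]'

```text
t: 59.45
ee_pos: [0.5633, -0.0203, 0.107]
orientation: [-0.002, 0.049, 0.999, 0.0]
force: [0.8, -0.7, -0.7]
grip_width: 0.752
grip_force: 67.0
```

Call:
servo_tool --commands '[{"tx":0,"ty":0,"tz":1.5,"spin":0,"hand":50},{"tx":0,"ty":0,"tz":0,"spin":0,"hand":50},{"tx":0,"ty":0,"tz":0,"spin":0,"hand":50},{"tx":0,"ty":0,"tz":0,"spin":0,"hand":50},{"tx":0,"ty":0,"tz":0,"spin":0,"hand":50}]'

```text
t: 59.95
ee_pos: [0.5651, -0.0205, 0.1082]
orientation: [0.001, 0.049, 0.999, -0.0]
force: [-0.0, -0.9, -1.9]
grip_width: 0.755
grip_force: 67.0
```

Call:
servo_tool --commands '[{"tx":0,"ty":0.3,"tz":1,"spin":0,"hand":50},{"tx":0,"ty":0,"tz":0.5,"spin":0,"hand":50},{"tx":0,"ty":0,"tz":0,"spin":0,"hand":50},{"tx":0,"ty":0,"tz":0,"spin":0,"hand":50},{"tx":0,"ty":0,"tz":0,"spin":0,"hand":50}]'

```text
t: 60.45
ee_pos: [0.5647, -0.0201, 0.1059]
orientation: [-0.0, 0.049, 0.999, -0.0]
force: [0.0, 0.4, -2.1]
grip_width: 0.75
grip_force: 67.0
```

Call:
servo_tool --commands '[{"tx":0,"ty":-0.6,"tz":0.6,"spin":0,"hand":50},{"tx":0,"ty":0,"tz":0.5,"spin":0,"hand":50},{"tx":0,"ty":0,"tz":0,"spin":0,"hand":50},{"tx":0,"ty":0,"tz":0,"spin":0,"hand":50},{"tx":0,"ty":0,"tz":0,"spin":0,"hand":50}]'

```text
t: 60.95
ee_pos: [0.5646, -0.0207, 0.1048]
orientation: [-0.0, 0.049, 0.999, -0.0]
force: [-0.2, 0.5, -1.4]
grip_width: 0.753
grip_force: 67.0
```

Call:
servo_tool --commands '[{"tx":0,"ty":0,"tz":0.4,"spin":0,"hand":50},{"tx":0,"ty":0,"tz":0,"spin":0,"hand":50},{"tx":0,"ty":0,"tz":0,"spin":0,"hand":50},{"tx":0,"ty":0,"tz":0,"spin":0,"hand":50},{"tx":0,"ty":0,"tz":0,"spin":0,"hand":50}]'

```text
t: 61.45
ee_pos: [0.5647, -0.0207, 0.1047]
orientation: [0.0, 0.049, 0.999, -0.0]
force: [-0.7, 0.3, 1.7]
grip_width: 0.749
grip_force: 67.3
```

Call:
servo_tool --commands '[{"tx":0,"ty":0,"tz":0,"spin":0,"hand":75},{"tx":0,"ty":0,"tz":0,"spin":0,"hand":75},{"tx":0,"ty":0,"tz":0,"spin":0,"hand":75},{"tx":0,"ty":0,"tz":-10,"spin":0,"hand":75},{"tx":0,"ty":0,"tz":-30,"spin":0,"hand":75}]'

```text
t: 61.95
ee_pos: [0.5626, -0.0204, 0.1427]
orientation: [-0.003, 0.049, 0.999, 0.0]
force: [0.2, -0.2, 0.8]
grip_width: 0.88
grip_force: 0.0
```

Call:
servo_tool --commands '[{"tx":0,"ty":0,"tz":-40,"spin":0,"hand":75},{"tx":0,"ty":-20,"tz":-45,"spin":0,"hand":75},{"tx":0,"ty":-40,"tz":-45,"spin":0,"hand":75},{"tx":0,"ty":-20,"tz":-45,"spin":0,"hand":75},{"tx":0,"ty":0,"tz":-20,"spin":0,"hand":75}]'

```text
t: 62.45
ee_pos: [0.5585, -0.0965, 0.3374]
orientation: [0.004, 0.051, 0.999, -0.002]
force: [0.1, 1.0, 0.0]
grip_width: 0.874
grip_force: 0.0
```

Call:
servo_tool --commands '[{"tx":0,"ty":0,"tz":0,"spin":0,"hand":75},{"tx":0,"ty":0,"tz":0,"spin":0,"hand":75},{"tx":0,"ty":0,"tz":0,"spin":0,"hand":75},{"tx":0,"ty":0,"tz":0,"spin":0,"hand":75},{"tx":0,"ty":0,"tz":0,"spin":0,"hand":75}]'

```text
t: 62.95
ee_pos: [0.557, -0.0931, 0.3305]
orientation: [-0.001, 0.049, 0.999, 0.0]
force: [0.2, -0.2, -0.6]
grip_width: 0.878
grip_force: 0.0
```

Run:
```python
from h import *
im,c=shot('wrist','w22'); print(rects(im,c,'c',.121)); pile(im,c,.137,(554,-160))
h=cv2.cvtColor(im,cv2.COLOR_BGR2HSV); m=cv2.inRange(h,(18,150,80),(34,255,255)); m[40:]=0
ys,xs=np.nonzero(m); print(len(xs), (cast(c,np.c_[xs,ys],.138)*1000).min(0) if len(xs) else 0)
print(pose()); shot('scene','scene2')
```

```text
[(564.1, -21.9, -5.7, 94, 65, [351.0, 171.0])]
pile 556.0 -156.3 68 162 85.95 [164, 91, 78, 172, 3312]
2675 [ 409.7239784 -150.0142894]
{'t': 63.0, 'p': [557.2, -93.2, 330.8], 'yaw': 174.38, 'tilt': 0.11, 'F': [0.0, 0.1, -0.8], 'w': 75.0, 'gf': 0.0, 'j': [-0.29, 0.22, 1.34, -0.0, 1.58, -1.76]}
```

View pics/w22.png

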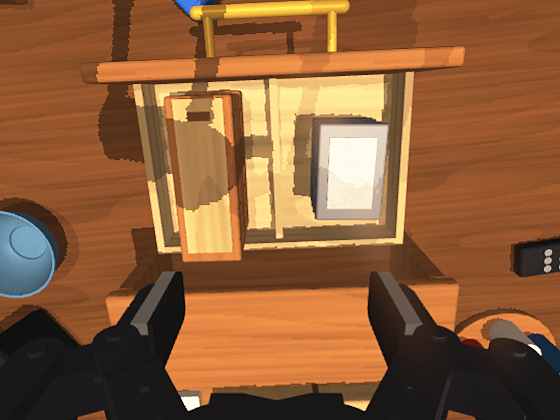

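The scene is as wanted: the domino pile at (205,175) and the card pile at (350,170) both stand straight, and the table is clear of loose boxes. Now back to the handle.

Call:
servo_tool --commands '[{"tx":0,"ty":0,"tz":0,"spin":8,"hand":26},{"tx":0,"ty":0,"tz":0,"spin":8,"hand":26},{"tx":0,"ty":0,"tz":0,"spin":8,"hand":26},{"tx":0,"ty":0,"tz":0,"spin":8,"hand":26},{"tx":0,"ty":0,"tz":0,"spin":8,"hand":26}]'

```text
t: 63.55
ee_pos: [0.5574, -0.0935, 0.3315]
orientation: [-0.0, 0.391, 0.921, -0.0]
force: [-0.0, -0.1, 0.8]
grip_width: 0.303
grip_force: 0.0
```

Call:
servo_tool --commands '[{"tx":0,"ty":0,"tz":0,"spin":8,"hand":26},{"tx":0,"ty":0,"tz":0,"spin":8,"hand":26},{"tx":0,"ty":0,"tz":0,"spin":8,"hand":26},{"tx":0,"ty":0,"tz":0,"spin":8,"hand":26},{"tx":0,"ty":0,"tz":0,"spin":8,"hand":26}]'

```text
t: 64.05
ee_pos: [0.5574, -0.0934, 0.3316]
orientation: [-0.0, 0.682, 0.732, -0.0]
force: [-0.2, -1.0, -0.1]
grip_width: 0.308
grip_force: 0.0
```

Call:
servo_tool --commands '[{"tx":0,"ty":0,"tz":0,"spin":7.5,"hand":26},{"tx":0,"ty":-35,"tz":0,"spin":0,"hand":26},{"tx":0,"ty":-40,"tz":0,"spin":0,"hand":26},{"tx":0,"ty":-40,"tz":0,"spin":0,"hand":26},{"tx":0,"ty":-26,"tz":0,"spin":0,"hand":26}]'

```text
t: 64.55
ee_pos: [0.414, -0.0852, 0.3316]
orientation: [-0.0, 0.726, 0.687, -0.0]
force: [0.5, -0.7, -0.4]
grip_width: 0.305
grip_force: 0.0
```

Call:
servo_tool --commands '[{"tx":0,"ty":0,"tz":40,"spin":0,"hand":26},{"tx":0,"ty":0,"tz":40,"spin":0,"hand":26},{"tx":0,"ty":0,"tz":20,"spin":0,"hand":26},{"tx":0,"ty":0,"tz":0,"spin":0,"hand":26},{"tx":0,"ty":0,"tz":0,"spin":0,"hand":26}]'

```text
t: 65.05
ee_pos: [0.417, -0.0859, 0.2323]
orientation: [0.0, 0.726, 0.687, 0.0]
force: [-0.7, -0.9, 0.6]
grip_width: 0.304
grip_force: 0.0
```

Run:
```python
from h import *
go(415.8,-86,124,86.9); im,c=shot('wrist','w23')
h=cv2.cvtColor(im,cv2.COLOR_BGR2HSV); m=cv2.inRange(h,(18,120,80),(34,255,255))
for r in range(20,260,15):
    xs=np.where(m[r,:340])[0]; xs=xs[xs>220]
    if 4<len(xs)<40: print(r,len(xs),(cast(c,[[xs.mean(),r]],.139)*1000).round(1).tolist())
```

```text
{'t': 65.05, 'p': [417.0, -85.9, 232.3], 'yaw': 86.85, 'tilt': 0.03, 'F': [-0.7, -0.9, 0.6], 'w': 26.0, 'gf': 0.0, 'j': [-0.37, 0.05, 1.79, -0.0, 1.3, -0.31]}
spin -0.1 tx -0.2 ty -1.2 tz 108.3
110 7 [[421.0, -21.0]]
125 17 [[420.5, -30.1]]
140 16 [[419.6, -39.3]]
155 16 [[419.1, -48.8]]
170 16 [[418.6, -58.5]]
185 16 [[418.0, -68.5]]
200 16 [[417.4, -78.7]]
215 16 [[416.8, -89.2]]
230 15 [[416.5, -100.0]]
245 15 [[415.9, -111.1]]
```

Bar confirmed at x≈417 under the tool. Descend, grip it, and ease shut.

Call:
servo_tool --commands '[{"tx":0,"ty":0,"tz":35,"spin":0,"hand":26},{"tx":0,"ty":0,"tz":30,"spin":0,"hand":26},{"tx":0,"ty":0,"tz":18,"spin":0,"hand":26},{"tx":0,"ty":0,"tz":12,"spin":0,"hand":26},{"tx":0,"ty":0,"tz":8,"spin":0,"hand":26}]'

```text
t: 65.6
ee_pos: [0.4178, -0.0862, 0.1293]
orientation: [0.001, 0.726, 0.687, 0.0]
force: [-0.2, -1.5, 0.5]
grip_width: 0.304
grip_force: 0.0
```

Call:
servo_tool --commands '[{"tx":0,"ty":0,"tz":5,"spin":0,"hand":26},{"tx":0,"ty":0,"tz":0,"spin":0,"hand":26},{"tx":0,"ty":0,"tz":0,"spin":0,"hand":20},{"tx":0,"ty":0,"tz":0,"spin":0,"hand":15},{"tx":0,"ty":0,"tz":0,"spin":0,"hand":11}]' --grip_force 40

```text
t: 66.1
ee_pos: [0.4166, -0.0859, 0.1242]
orientation: [0.0, 0.726, 0.687, -0.0]
force: [0.5, -0.5, 0.6]
grip_width: 0.128
grip_force: 0.3
```

Call:
servo_tool --commands '[{"tx":0,"ty":0,"tz":0,"spin":0,"hand":0},{"tx":0,"ty":0,"tz":0,"spin":0,"hand":0},{"tx":0,"ty":0,"tz":0,"spin":0,"hand":0},{"tx":0,"ty":0,"tz":0,"spin":0,"hand":0},{"tx":0,"ty":0,"tz":0,"spin":0,"hand":0}]'

```text
t: 66.6
ee_pos: [0.4166, -0.0858, 0.1243]
orientation: [0.0, 0.726, 0.687, -0.0]
force: [-2.2, 1.1, 5.5]
grip_width: 0.112
grip_force: 39.1
```

Call:
servo_tool --commands '[{"tx":0,"ty":1,"tz":0,"spin":0,"hand":0},{"tx":0,"ty":2,"tz":0,"spin":0,"hand":0},{"tx":0,"ty":3,"tz":0,"spin":0,"hand":0},{"tx":0,"ty":4,"tz":0,"spin":0,"hand":0},{"tx":0,"ty":5,"tz":0,"spin":0,"hand":0}]'

```text
t: 67.1
ee_pos: [0.4309, -0.0867, 0.1243]
orientation: [-0.0, 0.726, 0.687, -0.001]
force: [-3.3, 0.5, 6.6]
grip_width: 0.11
grip_force: 39.3
```

Call:
servo_tool --commands '[{"tx":0,"ty":6,"tz":0,"spin":0,"hand":0},{"tx":0,"ty":6,"tz":0,"spin":0,"hand":0},{"tx":0,"ty":6,"tz":0,"spin":0,"hand":0},{"tx":0,"ty":6,"tz":0,"spin":0,"hand":0},{"tx":0,"ty":6,"tz":0,"spin":0,"hand":0}]'

```text
t: 67.6
ee_pos: [0.4611, -0.0883, 0.1243]
orientation: [-0.0, 0.726, 0.687, -0.001]
force: [-2.8, 0.5, 6.5]
grip_width: 0.109
grip_force: 39.3
```

Call:
servo_tool --commands '[{"tx":0,"ty":6,"tz":0,"spin":0,"hand":0},{"tx":0,"ty":6,"tz":0,"spin":0,"hand":0},{"tx":0,"ty":6,"tz":0,"spin":0,"hand":0},{"tx":0,"ty":6,"tz":0,"spin":0,"hand":0},{"tx":0,"ty":6,"tz":0,"spin":0,"hand":0}]'

```text
t: 68.1
ee_pos: [0.491, -0.09, 0.1244]
orientation: [-0.0, 0.726, 0.687, -0.001]
force: [-3.4, -0.3, 6.1]
grip_width: 0.107
grip_force: 39.3
```

Call:
servo_tool --commands '[{"tx":0,"ty":6,"tz":0,"spin":0,"hand":0},{"tx":0,"ty":6,"tz":0,"spin":0,"hand":0},{"tx":0,"ty":6,"tz":0,"spin":0,"hand":0},{"tx":0,"ty":6,"tz":0,"spin":0,"hand":0},{"tx":0,"ty":6,"tz":0,"spin":0,"hand":0}]'

```text
t: 68.6
ee_pos: [0.521, -0.0917, 0.1244]
orientation: [-0.0, 0.726, 0.687, -0.001]
force: [-2.6, -0.3, 6.9]
grip_width: 0.111
grip_force: 39.3
```

Call:
servo_tool --commands '[{"tx":0,"ty":6,"tz":0,"spin":0,"hand":0},{"tx":0,"ty":6,"tz":0,"spin":0,"hand":0},{"tx":0,"ty":6,"tz":0,"spin":0,"hand":0},{"tx":0,"ty":6,"tz":0,"spin":0,"hand":0},{"tx":0,"ty":6,"tz":0,"spin":0,"hand":0}]'

```text
t: 69.1
ee_pos: [0.5509, -0.0934, 0.1244]
orientation: [-0.0, 0.726, 0.687, -0.001]
force: [-3.1, -0.5, 6.4]
grip_width: 0.108
grip_force: 39.3
```

Call:
servo_tool --commands '[{"tx":0,"ty":6,"tz":0,"spin":0,"hand":0},{"tx":0,"ty":6,"tz":0,"spin":0,"hand":0},{"tx":0,"ty":6,"tz":0,"spin":0,"hand":0},{"tx":0,"ty":6,"tz":0,"spin":0,"hand":0},{"tx":0,"ty":5,"tz":0,"spin":0,"hand":0}]'

```text
t: 69.6
ee_pos: [0.5801, -0.095, 0.1244]
orientation: [-0.0, 0.726, 0.687, -0.0]
force: [-3.7, 0.1, 5.5]
grip_width: 0.106
grip_force: 39.2
```

Call:
servo_tool --commands '[{"tx":0,"ty":4,"tz":0,"spin":0,"hand":0},{"tx":0,"ty":4,"tz":0,"spin":0,"hand":0},{"tx":0,"ty":3,"tz":0,"spin":0,"hand":0},{"tx":0,"ty":3,"tz":0,"spin":0,"hand":0},{"tx":0,"ty":2,"tz":0,"spin":0,"hand":0}]'

```text
t: 70.1
ee_pos: [0.596, -0.0959, 0.1244]
orientation: [-0.0, 0.726, 0.687, -0.0]
force: [-4.0, -0.9, 5.3]
grip_width: 0.11
grip_force: 39.2
```

Call:
servo_tool --commands '[{"tx":0,"ty":1.5,"tz":0,"spin":0,"hand":0},{"tx":0,"ty":1.5,"tz":0,"spin":0,"hand":0},{"tx":0,"ty":1,"tz":0,"spin":0,"hand":0},{"tx":0,"ty":1,"tz":0,"spin":0,"hand":0},{"tx":0,"ty":1,"tz":0,"spin":0,"hand":0}]'

```text
t: 70.6
ee_pos: [0.6018, -0.0962, 0.1244]
orientation: [-0.0, 0.726, 0.687, -0.001]
force: [-3.4, -0.0, 5.4]
grip_width: 0.104
grip_force: 39.2
```

Call:
servo_tool --commands '[{"tx":0,"ty":1,"tz":0,"spin":0,"hand":0},{"tx":0,"ty":1,"tz":0,"spin":0,"hand":0},{"tx":0,"ty":1,"tz":0,"spin":0,"hand":0},{"tx":0,"ty":1,"tz":0,"spin":0,"hand":0},{"tx":0,"ty":0,"tz":0,"spin":0,"hand":0}]'

```text
t: 71.1
ee_pos: [0.6061, -0.0964, 0.1244]
orientation: [-0.0, 0.726, 0.687, -0.0]
force: [-2.0, 0.4, 5.2]
grip_width: 0.111
grip_force: 39.1
```

Call:
servo_tool --commands '[{"tx":0,"ty":0.5,"tz":0,"spin":0,"hand":0},{"tx":0,"ty":0.5,"tz":0,"spin":0,"hand":0},{"tx":0,"ty":0,"tz":0,"spin":0,"hand":0},{"tx":0,"ty":0,"tz":0,"spin":0,"hand":0},{"tx":0,"ty":0,"tz":0,"spin":0,"hand":0}]'

```text
t: 71.6
ee_pos: [0.6061, -0.0965, 0.1244]
orientation: [-0.001, 0.726, 0.687, -0.001]
force: [-4.7, -0.2, 6.6]
grip_width: 0.105
grip_force: 39.3
```

Call:
servo_tool --commands '[{"tx":0,"ty":0.5,"tz":0,"spin":0,"hand":0},{"tx":0,"ty":0.5,"tz":0,"spin":0,"hand":0},{"tx":0,"ty":0.5,"tz":0,"spin":0,"hand":0},{"tx":0,"ty":0,"tz":0,"spin":0,"hand":0},{"tx":0,"ty":0,"tz":0,"spin":0,"hand":0}]'

```text
t: 72.1
ee_pos: [0.6061, -0.0964, 0.1243]
orientation: [-0.002, 0.726, 0.688, -0.002]
force: [-7.8, -1.4, 8.1]
grip_width: 0.112
grip_force: 39.5
```

Fully home: the position stays at 606.1 mm while the force climbs. I'll ease off, let go and rise clear.

Call:
servo_tool --commands '[{"tx":0,"ty":-1.5,"tz":0,"spin":0,"hand":0},{"tx":0,"ty":0,"tz":0,"spin":0,"hand":25},{"tx":0,"ty":0,"tz":0,"spin":0,"hand":25},{"tx":0,"ty":0,"tz":0,"spin":0,"hand":25},{"tx":0,"ty":0,"tz":-6,"spin":0,"hand":25}]'

```text
t: 72.6
ee_pos: [0.6069, -0.0961, 0.1289]
orientation: [-0.001, 0.726, 0.687, -0.0]
force: [0.5, -0.1, -0.3]
grip_width: 0.291
grip_force: 0.0
```

Call:
servo_tool --commands '[{"tx":0,"ty":0,"tz":-15,"spin":0,"hand":25},{"tx":0,"ty":0,"tz":-30,"spin":0,"hand":25},{"tx":0,"ty":0,"tz":-40,"spin":0,"hand":25},{"tx":0,"ty":-20,"tz":-40,"spin":0,"hand":25},{"tx":0,"ty":-30,"tz":-40,"spin":0,"hand":25}]'

```text
t: 73.1
ee_pos: [0.5582, -0.0937, 0.2962]
orientation: [0.0, 0.726, 0.688, 0.0]
force: [0.1, 0.1, 0.7]
grip_width: 0.293
grip_force: 0.0
```

Call:
servo_tool --commands '[{"tx":0,"ty":-30,"tz":0,"spin":0,"hand":25},{"tx":0,"ty":0,"tz":0,"spin":0,"hand":25},{"tx":0,"ty":0,"tz":0,"spin":0,"hand":25},{"tx":0,"ty":0,"tz":0,"spin":0,"hand":25},{"tx":0,"ty":0,"tz":0,"spin":0,"hand":25}]'

```text
t: 73.6
ee_pos: [0.5282, -0.092, 0.294]
orientation: [-0.0, 0.726, 0.687, -0.0]
force: [-0.2, 0.1, 0.2]
grip_width: 0.295
grip_force: 0.0
```

Run:
```python
from h import *
print(pose()); im,c=shot('wrist','w24')
h=cv2.cvtColor(im,cv2.COLOR_BGR2HSV); m=cv2.inRange(h,(18,120,80),(34,255,255))
for r in range(120,240,20):
    xs=np.where(m[r])[0]; xs=xs[(xs>270)&(xs<400)]
    if 4<len(xs)<40: print(r,len(xs),(cast(c,[[xs.mean(),r]],.139)*1000).round(1).tolist())
shot('top','top6')
```

```text
{'t': 73.6, 'p': [528.2, -92.0, 294.0], 'yaw': 86.86, 'tilt': 0.06, 'F': [-0.2, 0.1, 0.2], 'w': 25.2, 'gf': 0.0, 'j': [-0.3, 0.19, 1.47, 0.0, 1.48, -0.25]}
120 32 [[616.0, -42.5]]
140 13 [[608.2, -57.6]]
160 12 [[607.4, -73.7]]
180 13 [[606.5, -90.2]]
200 12 [[605.6, -107.4]]
220 12 [[604.3, -125.1]]
```

View pics/top6.png

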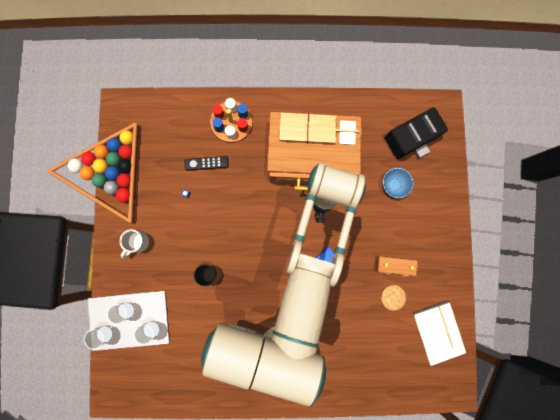

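The drawer is shut with the handle back at about x=606, every loose box is put away, and the mug, cup, remote, clock, chalk and bowl are where they were. I'm handing the job in.

```bash
python3 -c "
from cell import env
print(env.finish_job())"
```

```text
the job is handed in; nothing more can be done
None
```

The job is handed in: all three loose domino boxes and all three card cases are stacked straight on their own kind in the drawer, the drawer is fully shut, and nothing else on the table was disturbed; the hand-in returned no verdict.

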